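# Tighten a rosette press in cross order

### The job

Take the T-handled wrench and clamp the soundboard press evenly: going crosswise (each bolt followed by the one opposite), first bring all four square-headed bolts a few degrees past where each one bites, going by feel, then in a second crosswise round turn each on to about 25 degrees past biting, never more than 35. Turn the bolts only with the wrench and do not lean on it; then stand the wrench upright on the bench beside the press, let go, and leave the other things where they are.

Things in the scene. Friction and masses are not known exactly. Their poses are not given: they have to be found in the camera images.
- press_mid (a point): Centre of the fixed clamping press: a plywood board 250 x 290 mm, on it a spruce soundboard blank (top 22 mm above the bench), on that a flat aluminium ring (184 mm outside, 104 mm inside diameter, top 34 mm above the bench). The point is on the ring's axis, level with its top; x axis points to bolt 0, y axis to bolt 1, z up. The bolts sit on a 144 mm circle.
- wrench_grip (a point): Middle of the cross-handle of the steel box wrench, which stands upright on the bench on its socket. The handle is a flat-sided bar 70 mm long (this point's x axis), 16 mm thick (y), 26 mm high; z points up the wrench. The point is 92 mm above the wrench's lower end; overall height 105 mm; about 0.26 kg. Below the handle is a 14 mm round shank.
- wrench_mouth (a point): Centre of the wrench's lower end, the mouth of its socket, opening downward. Socket 34 mm square outside, 26 mm high, sides parallel to the handle; inside 19 mm square and 16 mm deep, its lowest 6 mm flaring to 26 mm at the mouth. Fully on a bolt, the socket's roof rests on the head's top and this point is 16 mm below that top. Up to 0.13 rad of play either way.
- head0_top (a point): Centre of the top face of bolt 0's square steel head: 17 mm square, 18 mm high above a 26 mm round flange, top 55 mm above the bench, facing up. x and y axes are normal to the head's side faces; it fits the wrench at any quarter turn. Tightens clockwise seen from above. Bolts 0, 1, 2, 3 follow one another anticlockwise seen from above; 0 is opposite 2, 1 opposite 3.
- bolt0 (a joint): How far bolt 0 has been tightened past where it bites (rad, clockwise from above positive). It first turns easily (0.08 N m) through an unknown 0.1 to 0.42 rad, and this stays 0; then it bites, takes 0.5 N m, rising 0.2 N m per rad, and this grows with the turning. It stays where it is left.
- head1_top (a point): Centre of the top face of bolt 1's square steel head: 17 mm square, 18 mm high above a 26 mm round flange, top 55 mm above the bench, facing up. x and y axes are normal to the head's side faces; it fits the wrench at any quarter turn. Tightens clockwise seen from above. Opposite bolt 3.
- bolt1 (a joint): How far bolt 1 has been tightened past where it bites (rad, clockwise from above positive). It first turns easily (0.08 N m) through an unknown 0.1 to 0.42 rad, and this stays 0; then it bites, takes 0.5 N m, rising 0.2 N m per rad, and this grows with the turning. It stays where it is left.
- head2_top (a point): Centre of the top face of bolt 2's square steel head: 17 mm square, 18 mm high above a 26 mm round flange, top 55 mm above the bench, facing up. x and y axes are normal to the head's side faces; it fits the wrench at any quarter turn. Tightens clockwise seen from above. Opposite bolt 0.
- bolt2 (a joint): How far bolt 2 has been tightened past where it bites (rad, clockwise from above positive). It first turns easily (0.08 N m) through an unknown 0.1 to 0.42 rad, and this stays 0; then it bites, takes 0.5 N m, rising 0.2 N m per rad, and this grows with the turning. It stays where it is left.
- head3_top (a point): Centre of the top face of bolt 3's square steel head: 17 mm square, 18 mm high above a 26 mm round flange, top 55 mm above the bench, facing up. x and y axes are normal to the head's side faces; it fits the wrench at any quarter turn. Tightens clockwise seen from above. Opposite bolt 1.
- bolt3 (a joint): How far bolt 3 has been tightened past where it bites (rad, clockwise from above positive). It first turns easily (0.08 N m) through an unknown 0.1 to 0.42 rad, and this stays 0; then it bites, takes 0.5 N m, rising 0.2 N m per rad, and this grows with the turning. It stays where it is left.
- glue: White glue bottle, 42 mm diameter, 120 mm high; origin at the centre of its underside.
- sander: Cork sanding block 50 x 90 x 24 mm; origin at the centre of its underside.
- pot: White ceramic cup 72 mm across, 85 mm high; origin at the centre of its underside.
- cradle: Dark wooden neck cradle, foot 100 x 130 mm, 115 mm high; origin at the centre of its underside.
Mind the look-alikes: they are no part of the job. Of the things that look like the part that bears wrench_grip, the middle-sized one is meant.

How it is judged:
By the outcome, as a careful person would: the job done as asked, in the order asked, and still so for the second after the job is handed in, with the robot touching nothing.
It also fails if it takes over 72 s, if anything falls off the work surface, if the arm or the gripper's body presses on something with over 40 N, if the wrist force passes 120 N, or if a joint passes its speed limit or range.

### The arm

A 7-joint arm with a two-finger parallel gripper is mounted at the origin on the work surface. World frame = base frame: x ahead of the robot, y to its left, z up, the work surface at z = 0. Lengths are in m, angles in rad, forces in N, time in s.
With the tool pointing down it reaches from about 0.425 to 0.825 m from the base axis. Payload 3.6 kg.
Tool frame: the origin (TCP) lies on the centre line of the jaws, within the pads' length; the fingertips stand 22 mm ahead of it and the grasp point (between the pads) lies 3 mm ahead of it (bot.nose_length is the distance from the TCP to the fingertips, in m); z points along the fingers, x is the direction in which the jaws open and shut, and the axes are right-handed (so a half turn about z gives the same grasp; the last joint's range is limited). The gripper opens to 85 mm and grips with 20 to 120 N. Pads are 22 mm wide; open, the fingers measure 114 mm over their backs; the gripper's body (76 mm by 85 mm) begins 54 mm behind the grasp point. The pads swing forward as they close: fully open they stand 13 mm farther back than shut.
Start: joints at [-1.153, 0.615, -0.013, 1.423, 0.008, 1.103, -0.04], TCP at [0.28, 0.587, 0.253] pointing down, gripper open.
Joint ranges: [-3.12, 3.12], [-0.3, 2.06], [-1.34, 1.32], [0.26, 2.42], [-1.36, 4.5], [0.01, 1.98], [-2.84, 2.84]. Speed limits (rad/s): [2.79, 2.79, 3.14, 3.14, 3.14, 3.14, 3.14].

### API

Orientations are given as a rotation vector (axis times angle).
In Python, from plant import bot gives the robot as it stands.
- The arm moves only by the tool send_rows, never from a script. Its argument "series" is a list that holds one entry, the list of rows, each a list of 7 numbers: the shift along the tool's x, y, z in cm, then the turn, a rotation vector about the tool's x, y, z in degrees, then the opening, from 0 (shut) to 1 (fully open). A call has 1 to 10 rows; each row is the pose to reach, as a shift and turn from the pose measured when the call began, along the tool's axes at that moment; what a row does not reach only later rows make up. A row lasts 1/10 s, in which the tool goes at most 50 mm and 8.59 degrees, less where a joint would pass 70% of its speed; a pose out of reach is approached as far as the arm can. A call with a gripper value outside its range is refused whole. The fingers move at their own pace and stop on an object; "squeeze" is the grip in N (left out, the last holds). Time passes only in rows, so rows that repeat a pose let the fingers close. It gives the time, the measured TCP pose, the force and the opening at its end, in the units of the state.
- bot.state(): the state, without advancing time (a new reading comes with each control period).
- bot.snapshot(name): name is "scene" or "top"; returns a dict with "pixels" (384x512x3 uint8, red, green, blue), "mtx" (3x3 intrinsics, pixels), "cam_to_world" (4x4, takes a point from camera to world coordinates). Camera axes: x right, y down, z forward; pixel columns grow to the right and rows downward; lengths in m; the calibration is good to about 2 mm. A picture is of the moment at which its call begins. There is no depth.
- bot.job_done(): hands the job in, once; it reports no verdict.
Trained networks look in a picture, given as the dict that the camera call returned (one of the last four; its "shot" number tells which), for a name from the list of things; names that differ only in an ending like _2 or _b are one class to them, and where a whole thing is asked for, a point or a joint stands for the part that bears it (a point fixed in the world has none). Each returns a list of dicts, best first, with "confidence" (0 to 1); they miss things now and then, are a little off and sometimes report something else, mostly with a low value. They report only what shows in the picture. A call takes as long as a camera call. They do not tell look-alikes from the thing itself.
- bot.masks_of(query, picture): "pixels" (384x512 bool, what is visible of it) and "box" ([left, top, right, bottom] in pixels, round what is visible of it).
- bot.tip_of(query, picture): "centre" ([column, row] in pixels: a listed point, or the origin of a listed thing).
The state is a dict: "clock": time; "q": joint angles; "joint_velocities": joint speeds; "effort": joint torques, N m; "ee_pos": TCP position; "tcp_rot": TCP orientation; "contact_force": force on the tool from outside, world axes, zero at the start; "ft_torque": the same for the moment, N m; "opening": finger opening in m.
Only numpy, scipy, OpenCV 4.12 (cv2) and the standard library are available. Lean on these libraries where they do the work, as an engineer would, in place of code of your own. Each camera call takes 0.05 s, during which the arm holds its last target.

## Working session

There is one attempt and no reset: what is moved stays moved. The work goes in short steps, Python scripts to look and compute and a tool call to move; the robot and the scene stay as the last step left them, time stands still between calls to the robot, and variables do not carry over. Pictures are saved under pics/ and viewed, and the job is handed in when it is done.

Besides the shell and the picture viewer there is one more tool, called after "Call:" by a JSON object that holds its "fn" and its "kwargs", one argument or row to a line. send_rows: Moves the arm, as the interface text tells. Its arguments: {"type":"object","properties":{"series":{"type":"array"},"squeeze":{"type":"number"}},"required":["series"]}

```bash
ls -la; mkdir -p pics; python3 - <<'E'
from plant import bot
import cv2
print(bot.state()); print(bot.nose_length)
for n in ("scene","top"):
    s=bot.snapshot(n); cv2.imwrite(f"pics/{n}0.png",s["pixels"][:,:,::-1]); print(n,s["mtx"],s["cam_to_world"],s["shot"])
E
```

```text
total 12
drwxr-xr-x  3 agent agent 4096 Dec  7 06:48 .
drwxr-xr-x 23 root  root  4096 Dec  7 06:48 ..
drwxr-xr-x  2 agent agent 4096 Dec  7 06:48 pics
{'clock': 0.0, 'q': array([-1.15250006,  0.61593619, -0.01263345,  1.42494741,  0.00812968,
        1.10338527, -0.04039259]), 'joint_velocities': array([-5.49595351e-04,  6.30976198e-04, -2.73479409e-05, -1.18608231e-03,
       -1.24549218e-03,  9.80073353e-04, -6.04362021e-05]), 'effort': array([-5.17039171e-04, -4.69201434e+01,  2.58958088e-01, -1.71039248e+01,
        9.94861097e-03,  9.53787065e-03, -8.85567459e-06]), 'ee_pos': array([0.27935596, 0.58610386, 0.25211094]), 'tcp_rot': array([ 2.65540073,  1.67610947, -0.00343861]), 'contact_force': array([ 0.55699738, -0.32002063, -0.03804858]), 'ft_torque': array([-0.00998109, -0.03073887,  0.01554772]), 'opening': 0.0852531242751633}
0.022
scene [[439.15435931   0.         249.5160825 ]
 [  0.         439.15435931 187.33453978]
 [  0.           0.           1.        ]] [[ 0.87573904  0.3474222  -0.33522969  0.9175712 ]
 [ 0.48272263 -0.64126014  0.59645981 -0.77680218]
 [-0.00774606 -0.6841661  -0.7292851   1.01809325]
 [ 0.          0.          0.          1.        ]] 1
top [[481.96826506   0.         262.22664592]
 [  0.         481.96826506 190.27999934]
 [  0.           0.           1.        ]] [[-0.05267464 -0.97734805  0.20497846  0.23923573]
 [-0.99859474  0.05274959 -0.00510256 -0.00425806]
 [-0.00582555 -0.20495919 -0.97875318  1.4136919 ]
 [ 0.          0.          0.          1.        ]] 2
```

View pics/scene0.png

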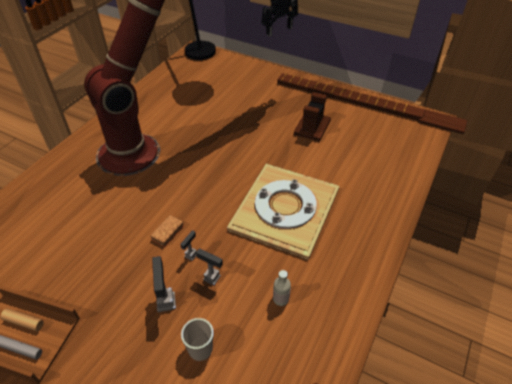

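View pics/top0.png

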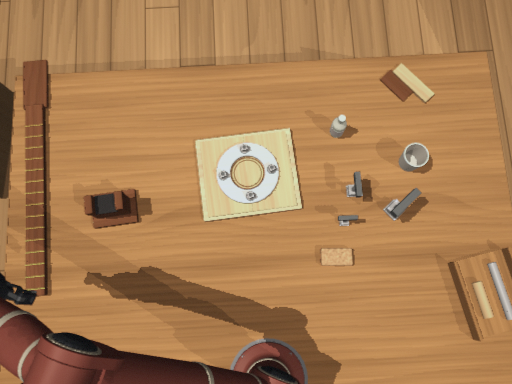

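The top view shows three wrench-like tools, at about (357,185), (403,204) and (348,219). The press is at (248,173), with the bolts at about (245,149), (272,169), (251,196) and (224,175).

```bash
cat > h.py <<'E'
import numpy as np, cv2
from scipy.optimize import least_squares
from scipy.spatial.transform import Rotation as R
def ray(s,uv):
    K=s["mtx"];T=s["cam_to_world"]
    d=T[:3,:3]@np.linalg.solve(K,[uv[0],uv[1],1.]); return T[:3,3],d/np.linalg.norm(d)
def proj(s,p):
    T=np.linalg.inv(s["cam_to_world"]); p=np.atleast_2d(p)
    c=(T[:3,:3]@p.T).T+T[:3,3]; u=(s["mtx"]@c.T).T; return u[:,:2]/u[:,2:]
def atz(s,uv,z):
    o,d=ray(s,uv); return o+d*(z-o[2])/d[2]
def tri(s1,u1,s2,u2):
    o1,d1=ray(s1,u1);o2,d2=ray(s2,u2)
    A=np.stack([d1,-d2],1);t=np.linalg.lstsq(A,o2-o1,rcond=None)[0]
    a=o1+d1*t[0];b=o2+d2*t[1]; return (a+b)/2,np.linalg.norm(a-b)
E
python3 - <<'E'
from plant import bot
from h import *
np.set_printoptions(precision=4,suppress=True)
S={n:bot.snapshot(n) for n in("scene","top")}
import pickle; pickle.dump(S,open("S0.pkl","wb"))
for q in ["press_mid","wrench_grip","wrench_mouth","head0_top","head1_top","head2_top","head3_top","glue","sander","pot","cradle"]:
    for n,s in S.items():
        print(q,n,[(np.round(r["centre"],1).tolist(),round(r["confidence"],2)) for r in bot.tip_of(q,s)])
for n,s in S.items():
    for r in bot.masks_of("wrench_grip",s): print(n,r["box"],round(r["confidence"],2),r["pixels"].sum())
s=S["top"]["pixels"]; c=s[120:250,300:450,::-1]; cv2.imwrite("pics/topw.png",cv2.resize(c,None,fx=5,fy=4.6,interpolation=cv2.INTER_CUBIC))
s=S["scene"]["pixels"]; c=s[220:330,140:260,::-1]; cv2.imwrite("pics/scw.png",cv2.resize(c,None,fx=5,fy=5,interpolation=cv2.INTER_CUBIC))
E
```

```text
press_mid scene [([286.9, 201.0], 0.68)]
press_mid top [([247.5, 167.8], 0.6)]
wrench_grip scene [([158.4, 272.6], 0.95), ([187.4, 235.7], 0.77), ([206.1, 257.4], 0.64)]
wrench_grip top [([406.6, 202.4], 0.89), ([360.4, 183.7], 0.85), ([347.0, 214.9], 0.51)]
wrench_mouth scene [([168.2, 301.9], 0.91), ([277.5, 215.0], 0.66), ([211.2, 278.4], 0.61)]
wrench_mouth top [([353.2, 192.5], 0.85), ([346.8, 218.2], 0.58)]
head0_top scene [([310.7, 206.1], 0.56)]
head0_top top [([245.9, 144.1], 0.56)]
head1_top scene [([295.4, 182.4], 0.57)]
head1_top top [([221.1, 173.0], 0.59), ([358.6, 183.7], 0.59)]
head2_top scene [([262.0, 191.6], 0.5)]
head2_top top [([253.5, 193.1], 0.64)]
head3_top scene [([277.9, 216.2], 0.52)]
head3_top top [([270.8, 163.9], 0.56)]
glue scene [([279.8, 303.0], 0.94)]
glue top [([336.6, 133.7], 0.82)]
sander scene [([170.6, 232.5], 0.86)]
sander top [([336.6, 254.3], 0.93)]
pot scene [([198.5, 351.0], 0.6)]
pot top [([407.0, 162.3], 0.7)]
cradle scene [([309.2, 128.1], 0.96), ([285.0, 203.1], 0.7), ([169.7, 232.7], 0.23)]
cradle top [([114.7, 207.3], 0.76)]
scene [153.0, 253.9, 174.7, 311.4] 0.9 742
scene [178.8, 227.1, 197.5, 261.8] 0.77 295
scene [193.4, 246.8, 222.7, 284.3] 0.66 486
top [381.7, 188.0, 420.5, 218.7] 0.77 467
top [338.1, 213.2, 357.9, 225.9] 0.61 152
top [346.6, 171.7, 360.8, 199.4] 0.6 300
```

View pics/topw.png

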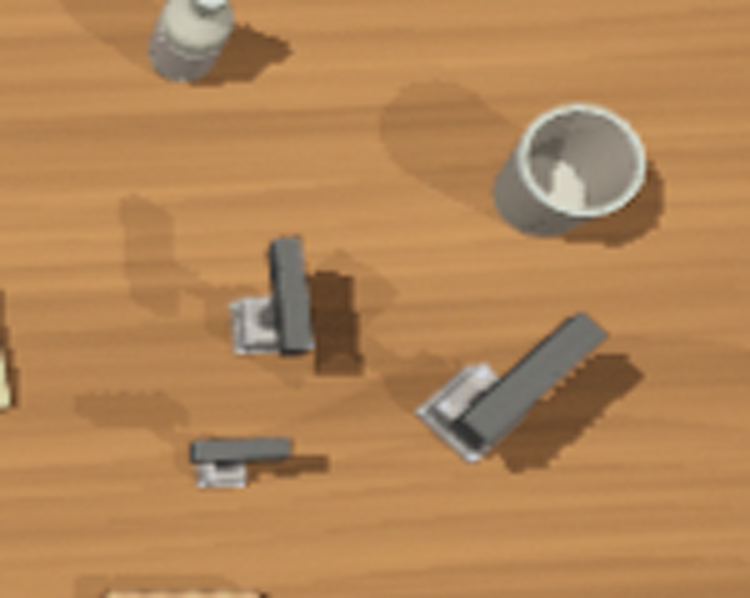

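View pics/scw.png

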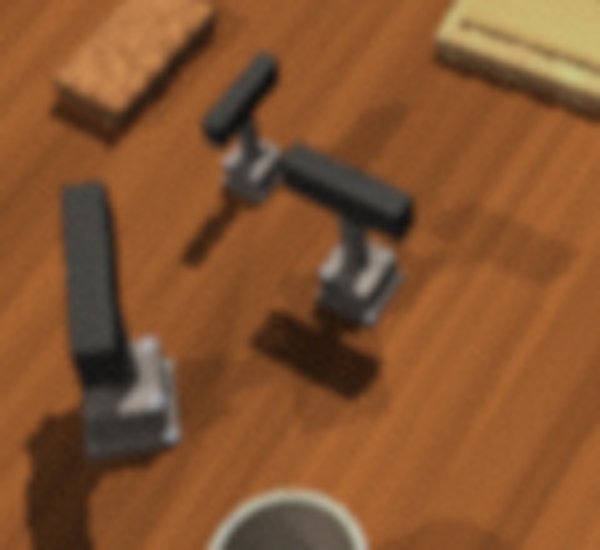

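```bash
python3 - <<'E'
from h import *
import pickle
np.set_printoptions(precision=4,suppress=True)
S=pickle.load(open("S0.pkl","rb"));a,b=S["scene"],S["top"]
P=dict(mid=((286.9,201),(247.5,167.8)),h0=((310.7,206.1),(245.9,144.1)),h1=((295.4,182.4),(221.1,173)),h2=((262,191.6),(253.5,193.1)),h3=((277.9,216.2),(270.8,163.9)),
gripBig=((158.4,272.6),(406.6,202.4)),gripSmall=((187.4,235.7),(347,214.9)),gripMid=((206.1,257.4),(360.4,183.7)),mouthMid=((211.2,278.4),(353.2,192.5)))
for k,(u,v) in P.items():
    p,e=tri(a,u,b,v); print(k,p,"gap mm",e*1e3)
for k,z in dict(mid=.034,h0=.055,h1=.055,h2=.055,h3=.055,gripMid=.092).items():
    print(k,atz(a,P[k][0],z),atz(b,P[k][1],z))
for nm,s,r in(("top",b,(125,225,190,310)),("sc",a,(160,260,225,345))):
    c=s["pixels"][r[0]:r[1],r[2]:r[3],::-1]; cv2.imwrite(f"pics/press_{nm}.png",cv2.resize(c,None,fx=6,fy=6 if 0 else 5.9,interpolation=cv2.INTER_CUBIC))
E
```

```text
mid [0.5944 0.027  0.0422] gap mm 4.0749565845164035
h0 [0.6655 0.0297 0.0548] gap mm 1.3089521258270511
h1 [0.5839 0.1058 0.0437] gap mm 0.9167326234781888
h2 [0.5164 0.0138 0.055 ] gap mm 1.1835579331977077
h3 [ 0.5999 -0.0424  0.0492] gap mm 6.057779841553204
gripBig [ 0.4543 -0.3961  0.1341] gap mm 3.889816839835236
gripSmall [ 0.4323 -0.2448  0.0872] gap mm 5.9863139187664425
gripMid [ 0.5172 -0.2865  0.1   ] gap mm 3.0318641789441605
mouthMid [ 0.5166 -0.2827 -0.0056] gap mm 4.2755698362878025
mid [0.5902 0.0322 0.034 ] [0.5983 0.0284 0.034 ]
h0 [0.6661 0.03   0.055 ] [0.6649 0.0293 0.055 ]
h1 [0.5874 0.0952 0.055 ] [0.5814 0.1052 0.055 ]
h2 [0.516  0.0133 0.055 ] [0.5169 0.0142 0.055 ]
h3 [ 0.5996 -0.049   0.055 ] [ 0.6008 -0.0404  0.055 ]
gripMid [ 0.5125 -0.2833  0.092 ] [ 0.52   -0.2873  0.092 ]
```

View pics/press_top.png

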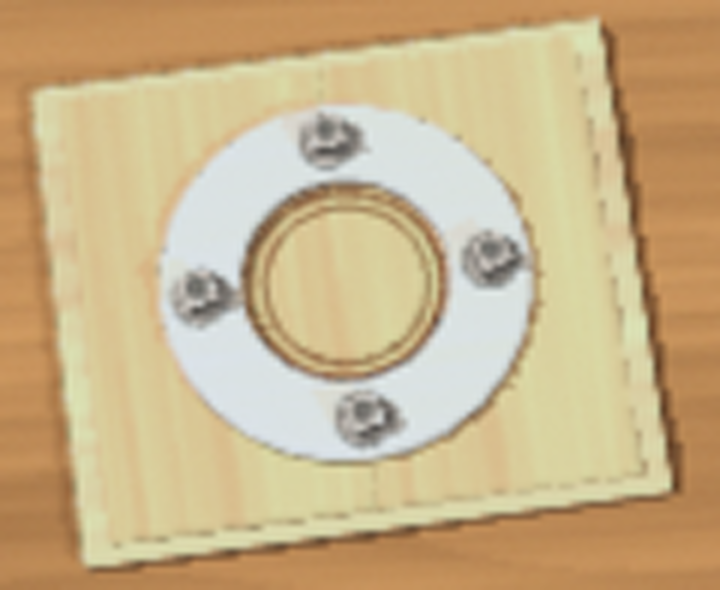

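View pics/press_sc.png

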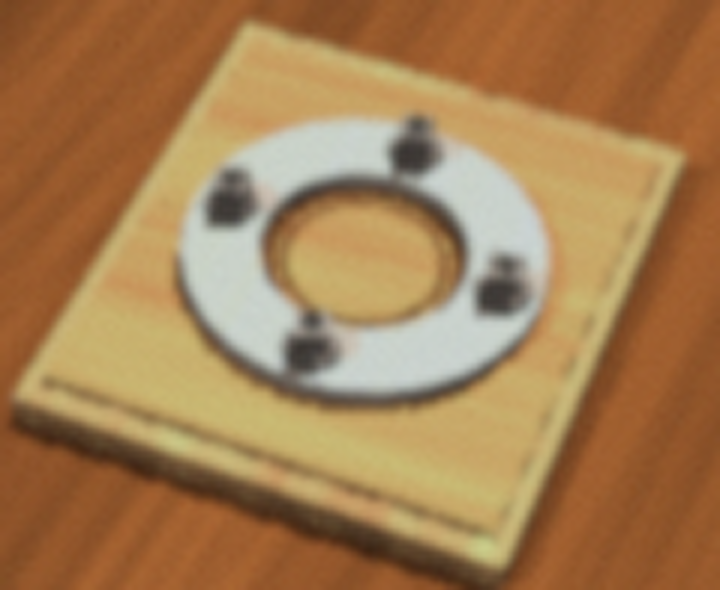

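The middle-sized wrench is the one at top (357,185) and scene (206,262): the big one's handle is about 134 mm up and the small one's is clearly lower. The bolts sit on the white ring. Next I'll refine the positions by fitting models and look closely at the heads.

```bash
python3 - <<'E'
from h import *
import pickle
np.set_printoptions(precision=4,suppress=True)
S=pickle.load(open("S0.pkl","rb"))
# ring contour fits
for n in S:
    s=S[n]; im=s["pixels"].astype(int)
    if n=="top": r=(125,225,190,310)
    else: r=(160,260,225,345)
    c0=im[r[0]:r[1],r[2]:r[3]]
    hsv=cv2.cvtColor(c0.astype(np.uint8),cv2.COLOR_RGB2HSV)
    m=((hsv[:,:,1]<45)&(hsv[:,:,2]>140)).astype(np.uint8)
    nl,lab,st,_=cv2.connectedComponentsWithStats(m); k=1+np.argmax(st[1:,4]); m=(lab==k).astype(np.uint8)
    cs,_=cv2.findContours(m,cv2.RETR_EXTERNAL,cv2.CHAIN_APPROX_NONE)
    c=max(cs,key=len)[:,0,:].astype(float)+[r[2],r[0]]
    h=cv2.convexHull(c.astype(np.float32))[:,0,:]
    P=np.array([atz(s,u,.034) for u in h])[:,:2]
    f=least_squares(lambda p:np.hypot(*(P-p[:2]).T)-p[2],[.59,.03,.092],loss="soft_l1",f_scale=.001)
    print(n,"ring",f.x,"rms",np.sqrt(np.mean(f.fun**2)))
E=[]
S_=pickle.load(open("S0.pkl","rb"))
for n,cs in (("top",[(245.5,149),(223.5,174.5),(251.5,196),(272,169)]),("scene",[(309,207),(294,184),(263.5,193),(277,218)])):
    rows=[]
    for (u,v) in cs:
        c=S_[n]["pixels"]; u0,v0=int(u)-9,int(v)-9
        rows.append(cv2.resize(c[v0:v0+18,u0:u0+18,::-1],(198,270 if 0 else 198),interpolation=cv2.INTER_NEAREST))
    E.append(np.hstack(rows))
cv2.imwrite("pics/heads.png",np.vstack(E))
E
```

```text
scene ring [0.5906 0.0261 0.0884] rms 0.011300395883021574
top ring [0.5853 0.0302 0.0919] rms 0.00030823616410712343
```

View pics/heads.png

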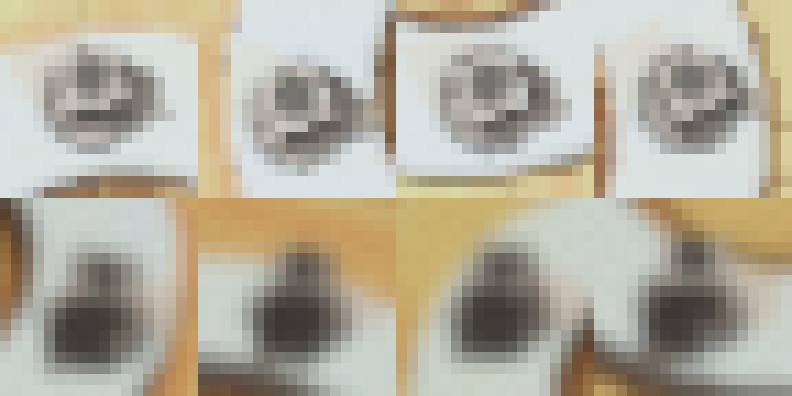

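```bash
cat > ren.py <<'E'
from h import *
def circ(c,r,z,n=90):
    t=np.linspace(0,2*np.pi,n,endpoint=False); return np.stack([c[0]+r*np.cos(t),c[1]+r*np.sin(t),0*t+z],1)
E
python3 - <<'E'
from ren import *
import pickle
np.set_printoptions(precision=4,suppress=True)
S=pickle.load(open("S0.pkl","rb"))
# scene: edge-based fit of inner/outer ring top circle using radial search on saturation
from scipy.ndimage import map_coordinates
for n in S:
    s=S[n]; hsv=cv2.cvtColor(s["pixels"],cv2.COLOR_RGB2HSV).astype(float); sat=cv2.GaussianBlur(hsv[:,:,1],(0,0),.7)
    g=s["pixels"].astype(float)
    blue=cv2.GaussianBlur(g[:,:,2],(0,0),.7)
    def edges(c,r,rng=.008):
        t=np.linspace(0,2*np.pi,120,endpoint=False); out=[]
        rr=np.linspace(r-rng,r+rng,33)
        for a in t:
            P=np.stack([c[0]+rr*np.cos(a),c[1]+rr*np.sin(a),0*rr+.034],1)
            u=proj(s,P); v=map_coordinates(blue,[u[:,1],u[:,0]],order=1)
            d=np.gradient(v); d=-d if r>.07 else d
            k=np.argmax(d)
            if 1<k<31 and d[k]>4: out.append([P[k,0],P[k,1],r])
        return np.array(out)
    c=np.array([.588,.029])
    for it in range(4):
        E=np.vstack([edges(c,.092)])
        f=least_squares(lambda p:np.hypot(E[:,0]-p[0],E[:,1]-p[1])-p[2],[*c,.092],loss="cauchy",f_scale=.0005)
        c=f.x[:2]
    print(n,"outer c,r",f.x,"med|res|",np.median(abs(f.fun)),len(E))
    E=edges(c,.052)
    f=least_squares(lambda p:np.hypot(E[:,0]-p[0],E[:,1]-p[1])-p[2],[*c,.052],loss="cauchy",f_scale=.0005)
    print(n,"inner c,r",f.x,np.median(abs(f.fun)),len(E))
    # draw
    ang=np.radians(8)
    cx=c
    im=s["pixels"][:,:,::-1].copy()
    u0,v0=(int(x) for x in proj(s,[[*cx,.034]])[0]); r=42
    k=8;im=cv2.resize(im[v0-r+5:v0+r-10,u0-r:u0+r],None,fx=k,fy=k,interpolation=cv2.INTER_CUBIC)
    def pl(P,col,cl=True):
        q=((proj(s,P)-[u0-r,v0-r+5]+.5)*k).astype(np.int32); cv2.polylines(im,[q.reshape(-1,1,2)],cl,col,1)
    pl(circ(cx,.092,.034),(0,0,255));pl(circ(cx,.052,.034),(0,0,255))
    for i in range(4):
        a=ang+i*np.pi/2; p=cx+.072*np.array([np.cos(a),np.sin(a)])
        pl(circ(p,.013,.037,30),(0,255,0))
        b=a
        for z in(.055,.037):
            q=[[p[0]+.0085*np.sqrt(2)*np.cos(b+np.pi/4+j*np.pi/2),p[1]+.0085*np.sqrt(2)*np.sin(b+np.pi/4+j*np.pi/2),z] for j in range(4)]
            pl(np.array(q),(255,0,0))
    cv2.imwrite(f"pics/ov_{n}.png",im)
E
```

```text
scene outer c,r [0.5872 0.0271 0.0916] med|res| 0.0005710115156025708 89
scene inner c,r [0.5874 0.0266 0.0509] 0.0005833489144618856 108
top outer c,r [0.5857 0.0304 0.0913] med|res| 0.00026733396917214686 114
top inner c,r [0.5852 0.0305 0.0514] 0.0004133088634413577 120
```

View pics/ov_top.png

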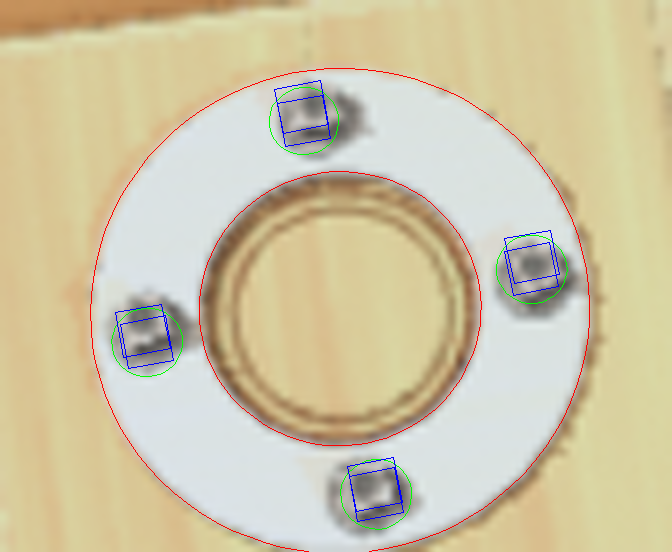

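View pics/ov_scene.png

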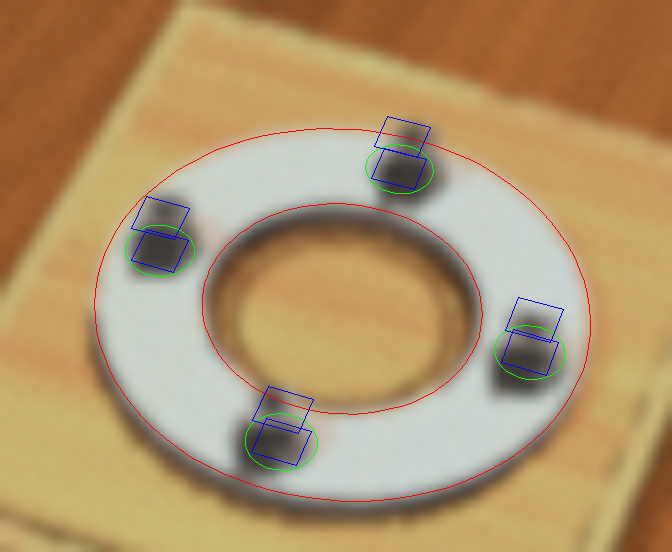

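```bash
python3 - <<'E'
from ren import *
import pickle
np.set_printoptions(precision=4,suppress=True)
S=pickle.load(open("S0.pkl","rb"))
C={"top":np.array([.5855,.0304]),"scene":np.array([.5873,.0269])}
for n in S:
    s=S[n]; g=s["pixels"].astype(float)
    c=C[n]; pts=[]
    val=g.max(2); 
    for i in range(4):
        a=np.radians(4.5)+i*np.pi/2; p=c+.072*np.array([np.cos(a),np.sin(a)])
        u=proj(s,[[*p,.04]])[0]
        yy,xx=np.mgrid[0:384,0:512]
        w=np.clip(200-val,0,120); 
        for it in range(5):
            ww=w*(np.hypot(xx-u[0],yy-u[1])<7.5); u=np.array([(ww*xx).sum(),(ww*yy).sum()])/ww.sum()
        pts.append(atz(s,u,.04)[:2])
    pts=np.array(pts); print(n,pts)
    for i in(0,1):
        d=pts[i]-pts[i+2]; print(" pair",i,np.degrees(np.arctan2(d[1],d[0]))-90*i,np.linalg.norm(d),(pts[i]+pts[i+2])/2)
# gradient-based yaw of board edges in top view
s=S["top"]; g=s["pixels"]
E
```

```text
scene [[ 0.6585  0.0304]
 [ 0.5838  0.0868]
 [ 0.5174  0.0197]
 [ 0.5955 -0.0552]]
 pair 0 4.343796426384989 0.14145389399226538 [0.5879 0.025 ]
 pair 1 4.708276488462815 0.14242545681792898 [0.5897 0.0158]
top [[ 0.6529  0.0331]
 [ 0.579   0.0936]
 [ 0.5125  0.0216]
 [ 0.5898 -0.0446]]
 pair 0 4.687460082893409 0.14080835340545736 [0.5827 0.0273]
 pair 1 4.46786378058259 0.1386496821907387 [0.5844 0.0245]
```

```bash
cat > fit.py <<'E'
from ren import *
import pickle,itertools
from scipy.optimize import least_squares,nnls
np.set_printoptions(precision=3,suppress=True)
S=pickle.load(open("S0.pkl","rb"))
C={"top":np.array([.5855,.0304]),"scene":np.array([.5873,.0269])}
yaw=np.radians(4.55)
H=.0085;SS=6
def boxhit(o,d,b):
    # o,d (N,3) local coords relative to head centre xy, rotated; box |x|,|y|<H, z .037-.055; slab
    c,s=np.cos(b),np.sin(b); Rm=np.array([[c,s,0],[-s,c,0],[0,0,1]])
    o=o@Rm.T; d=d@Rm.T
    lo=np.array([-H,-H,.034]);hi=np.array([H,H,.055])
    with np.errstate(divide='ignore',invalid='ignore'):
        t1=(lo-o)/d;t2=(hi-o)/d
    tn=np.minimum(t1,t2);tf=np.maximum(t1,t2)
    a=tn.max(1);f=tf.min(1); hit=(a<f)&(f>1e-6)
    return hit,a,tn.argmax(1),d
def masks(s,ctr,b,L,r=9):
    u=proj(s,[[*ctr,.045]])[0].round().astype(int)
    k=(np.arange((2*r+1)*SS)+.5)/SS-.5
    xx,yy=np.meshgrid(u[0]-r+k,u[1]-r+k)
    K=s["mtx"];T=s["cam_to_world"]
    d=np.stack([(xx-K[0,2])/K[0,0],(yy-K[1,2])/K[1,1],np.ones_like(xx)],-1).reshape(-1,3)@T[:3,:3].T
    o=np.tile(T[:3,3]-[*ctr,0],(len(d),1))
    hit,a,ax,dl=boxhit(o,d,b)
    lab=np.zeros(len(d),int) # 0 ring
    P=o+d*((.037-o[:,2])/d[:,2])[:,None]; fl=np.hypot(P[:,0],P[:,1])<.013
    Pr=o+d*((.034-o[:,2])/d[:,2])[:,None]; side=(np.hypot(Pr[:,0],Pr[:,1])<.013)&~fl
    Q=np.where(fl[:,None],P,Pr)
    sh,_,_,_=boxhit(Q,np.tile(L,(len(Q),1)),b)
    lab[sh]=1; lab[fl]=2; lab[fl&sh]=3; lab[side]=3
    lab[hit]=4
    n=[]
    # sides
    sg=-np.sign(dl[np.arange(len(dl)),np.minimum(ax,2)])
    top=hit&(ax==2); lab[top]=4
    sid=hit&(ax<2)
    az=b+np.where(ax==0,np.where(sg>0,0,np.pi),np.where(sg>0,np.pi/2,-np.pi/2))
    sub=lab.reshape(2*r+1,SS,2*r+1,SS)
    F=[(lab==i)&~sid for i in range(5)]
    F=[f.astype(float) for f in F]
    F+= [sid*1., sid*np.maximum(0,np.cos(az-np.arctan2(L[1],L[0]))), sid*np.cos(az),sid*np.sin(az)]
    F=np.stack([f.reshape(2*r+1,SS,2*r+1,SS).mean((1,3)).ravel() for f in F],1)
    img=s["pixels"][u[1]-r:u[1]+r+1,u[0]-r:u[0]+r+1].astype(float).mean(2).ravel()
    # weights: disc
    y,x=np.mgrid[-r:r+1,-r:r+1]; w=(np.hypot(x,y+.5)<8).ravel()
    return F[w],img[w]
E
cat > run.py <<'E'
from fit import *
import sys
n=sys.argv[1]; s=S[n]
ctrs=[C[n]+.072*np.array([np.cos(yaw+i*np.pi/2),np.sin(yaw+i*np.pi/2)]) for i in range(4)]
best=[]
B=np.radians(np.arange(-45,45,7.5))
for az in range(0,360,30):
  for el in (35,50,65):
    L=np.array([np.cos(np.radians(az))*np.cos(np.radians(el)),np.sin(np.radians(az))*np.cos(np.radians(el)),np.sin(np.radians(el))])
    M=[[masks(s,ctrs[i],b,L) for b in B] for i in range(4)]
    # coordinate descent on yaws w/ shared appearance
    for init in range(3):
        rs=np.random.RandomState(init); ks=rs.randint(0,len(B),4)
        last=None
        for it in range(6):
            for i in range(4):
                cs=[]
                for k in range(len(B)):
                    kk=ks.copy();kk[i]=k
                    A=np.vstack([M[j][kk[j]][0] for j in range(4)]);y=np.concatenate([M[j][kk[j]][1] for j in range(4)])
                    x,res,_,_=np.linalg.lstsq(A.T@A+1e-3*np.eye(A.shape[1]),A.T@y,rcond=None)
                    cs.append(((A@x-y)**2).mean())
                ks[i]=np.argmin(cs)
            if last is not None and (last==ks).all():break
            last=ks.copy()
        best.append((min(cs)**.5,az,el,np.degrees(B[ks]).tolist(),x.round(0).tolist()))
best.sort(key=lambda t:t[0])
for b in best[:8]:print(b)
E
time python3 run.py top; time python3 run.py scene
```

```text
(np.float64(20.57548043722214), 90, 65, [14.999999999999998, 22.5, 22.5, 29.999999999999996], [209.0, 148.0, 159.0, 117.0, 157.0, 272.0, -171.0, 138.0, 108.0])
(np.float64(20.57548043722214), 90, 65, [14.999999999999998, 22.5, 22.5, 29.999999999999996], [209.0, 148.0, 159.0, 117.0, 157.0, 272.0, -171.0, 138.0, 108.0])
(np.float64(20.57548043722214), 90, 65, [14.999999999999998, 22.5, 22.5, 29.999999999999996], [209.0, 148.0, 159.0, 117.0, 157.0, 272.0, -171.0, 138.0, 108.0])
(np.float64(22.137342201537223), 90, 50, [0.0, 7.499999999999999, 14.999999999999998, 22.5], [208.0, 176.0, 161.0, 106.0, 157.0, 234.0, -98.0, 118.0, 65.0])
(np.float64(22.137342201537223), 90, 50, [0.0, 7.499999999999999, 14.999999999999998, 22.5], [208.0, 176.0, 161.0, 106.0, 157.0, 234.0, -98.0, 118.0, 65.0])
(np.float64(22.137342201537223), 90, 50, [0.0, 7.499999999999999, 14.999999999999998, 22.5], [208.0, 176.0, 161.0, 106.0, 157.0, 234.0, -98.0, 118.0, 65.0])
(np.float64(22.244228048509182), 90, 35, [0.0, 7.499999999999999, 14.999999999999998, 22.5], [208.0, 177.0, 161.0, 105.0, 157.0, 234.0, -98.0, 118.0,
[... 879 characters left out ...]
99998, 22.5, 14.999999999999998], [177.0, 145.0, 123.0, 89.0, 120.0, 152.0, -156.0, -22.0, 81.0])
(np.float64(19.23743308575474), 90, 50, [14.999999999999998, 14.999999999999998, 22.5, 14.999999999999998], [177.0, 145.0, 123.0, 89.0, 120.0, 152.0, -156.0, -22.0, 81.0])
(np.float64(19.29102934408107), 90, 35, [14.999999999999998, 14.999999999999998, 22.5, 14.999999999999998], [177.0, 146.0, 123.0, 89.0, 120.0, 152.0, -156.0, -22.0, 81.0])
(np.float64(19.29102934408107), 90, 35, [14.999999999999998, 14.999999999999998, 22.5, 14.999999999999998], [177.0, 146.0, 123.0, 89.0, 120.0, 152.0, -156.0, -22.0, 81.0])
real	0m31.853s
user	0m26.973s
sys	0m2.681s

real	0m32.344s
user	0m26.986s
sys	0m2.654s
```

Both views independently give head yaws of about 15–30°. I'll refine with a joint fit that frees the offsets and the light direction.

```bash
cat > run2.py <<'E'
from fit import *
from scipy.optimize import minimize
from scipy.ndimage import gaussian_filter
def cost(p,full=False):
    az,el=p[0]*60,p[1]*60; b=np.radians(p[2:6]*30)
    L=np.array([np.cos(np.radians(az))*np.cos(np.radians(el)),np.sin(np.radians(az))*np.cos(np.radians(el)),np.sin(np.radians(el))])
    tot=[]
    X=[]
    for v,n in enumerate(("top","scene")):
        c=C[n]+p[6+2*v:8+2*v]*.003
        M=[masks(S[n],c+.072*np.array([np.cos(yaw+i*np.pi/2),np.sin(yaw+i*np.pi/2)]),b[i],L) for i in range(4)]
        A=np.vstack([m[0] for m in M]);y=np.concatenate([m[1] for m in M])
        x=np.linalg.lstsq(A.T@A+1e-2*np.eye(A.shape[1]),A.T@y,rcond=None)[0]
        tot.append(((A@x-y)**2).mean());X.append(x)
    return (tot,X) if full else sum(tot)
import sys
for st in ([15,22,25,25],[-20,0,-20,0],[35,35,35,35]):
    p0=np.array([1.5,65/60,*(np.array(st)/30),0,0,0,0])
    sim=np.vstack([p0]+[p0+np.eye(10)[i]*.35 for i in range(10)])
    f=minimize(cost,p0,method="Nelder-Mead",options=dict(maxfev=1100,initial_simplex=sim,xatol=.004,fatol=.05))
    t,X=cost(f.x,True)
    print(f.fun,np.sqrt(t),"light",f.x[:2]*60,"yaws",f.x[2:6]*30,"off mm",f.x[6:]*3)
    print(X[0],X[1])
E
time python3 run2.py
```

```text
771.8497720128082 [20.498 18.754] light [89.279 66.898] yaws [14.53  23.61  27.934 22.538] off mm [0.022 0.332 0.058 0.035]
[208.267 136.944 159.328 118.025 157.595  98.586  53.196 -10.957   8.765] [176.432 126.291 123.75   88.612 118.982 131.04  114.201 -28.192  56.503]
777.7888013193074 [20.528 18.878] light [89.265 66.875] yaws [  9.629  21.056 -64.895  21.511] off mm [ 0.001  0.195  0.666 -0.235]
[208.167 139.426 159.054 116.194 157.795  99.647  39.184 -12.156  16.92 ] [175.998 131.084 119.717  90.859 117.765 154.779 -17.318 -24.917  83.41 ]
771.7296091764174 [20.551 18.692] light [87.078 66.72 ] yaws [15.076 22.471 28.203 26.097] off mm [0.267 0.478 0.443 0.244]
[208.257 134.969 159.259 118.383 158.32  122.697  26.466  10.032  16.991] [176.17  125.958 125.111  85.684 118.836 155.63   93.928 -30.475  80.491]
real	2m35.500s
user	1m55.941s
sys	0m27.118s
```

```bash
cat > show.py <<'E'
from fit import *
import fit
b=np.radians([14.5,23,28,24]); az,el=np.radians(89),np.radians(66.9)
L=np.array([np.cos(az)*np.cos(el),np.sin(az)*np.cos(el),np.sin(el)])
rows=[]
for n in("top","scene"):
    M=[];r=9
    for i in range(4):
        c=C[n]+.072*np.array([np.cos(yaw+i*np.pi/2),np.sin(yaw+i*np.pi/2)])
        M.append(masks(S[n],c,b[i],L))
    A=np.vstack([m[0] for m in M]);y=np.concatenate([m[1] for m in M])
    x=np.linalg.lstsq(A,y,rcond=None)[0]
    yy,xx=np.mgrid[-r:r+1,-r:r+1]; w=np.hypot(xx,yy+.5)<8
    R1=[];R2=[]
    for m in M:
        a=np.full((19,19),128.);a[w]=m[1];R1.append(a)
        a=np.full((19,19),128.);a[w]=m[0]@x;R2.append(a)
    rows+= [np.hstack(R1),np.hstack(R2)]
im=np.vstack(rows).clip(0,255).astype(np.uint8)
cv2.imwrite("pics/cmp.png",cv2.resize(im,None,fx=7.5,fy=7.5,interpolation=cv2.INTER_NEAREST))
E
python3 show.py
```

```text
(no output)
```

View pics/cmp.png

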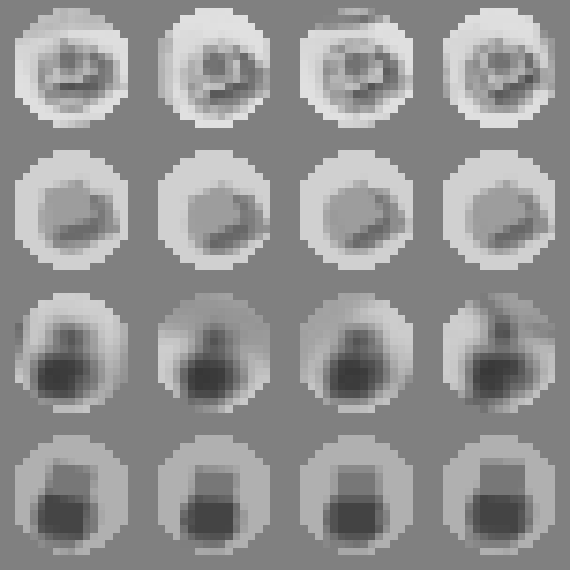

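The head model agrees in broad terms: the dark L-shaped shadow tilts the same way in both views, so I take yaws of about 15, 23, 28 and 24°. Next I'll fit the wrench pose from its silhouette in both views.

```bash
cat > wr.py <<'E'
from ren import *
import pickle
from scipy.optimize import minimize
np.set_printoptions(precision=4,suppress=True)
def box(cx,cy,yaw,hx,hy,z0,z1):
    c,s=np.cos(yaw),np.sin(yaw)
    return np.array([[cx+c*x-s*y,cy+s*x+c*y,z] for x in(-hx,hx) for y in(-hy,hy) for z in(z0,z1)])
def parts(x,y,yaw,zb=0.0,k=1.0):
    P=[box(x,y,yaw,.035*k,.008*k,zb+.079*k,zb+.105*k),box(x,y,yaw,.017*k,.017*k,zb,zb+.026*k)]
    P.append(np.vstack([circ((x,y),.007*k,zb+.026*k,16),circ((x,y),.007*k,zb+.079*k,16)])); return P
def sil(s,pp,win,SSs=8):
    x0,y0,x1,y1=win; im=np.zeros(((y1-y0)*SSs,(x1-x0)*SSs),np.uint8)
    for P in pp:
        q=(proj(s,P)+.5-[x0,y0])*SSs
        cv2.fillConvexPoly(im,cv2.convexHull(q.astype(np.float32)).astype(np.int32),255)
    return im.reshape(y1-y0,SSs,x1-x0,SSs).mean((1,3))/255.
def obs(s,win):
    x0,y0,x1,y1=win; hsv=cv2.cvtColor(s["pixels"],cv2.COLOR_RGB2HSV)[y0:y1,x0:x1].astype(float)
    return 1/(1+np.exp((hsv[:,:,1]-100)/12.))
E
cat > wfit.py <<'E'
from wr import *
S=pickle.load(open("S0.pkl","rb"))
W={"top":(342,167,366,204),"scene":(190,243,226,288)}
O={n:obs(S[n],W[n]) for n in S}
for n in S: print(n,O[n].sum())
O["scene"][:15,:8]=0 if 0 else O["scene"][:15,:8]
def cost(p,ns=("top","scene"),k=1.0,ret=False):
    c=0
    for n in ns:
        off=[0,0]
        m=sil(S[n],parts(p[0]*.01,p[1]*.01,p[2],k=k),W[n]); c+=((m-O[n])**2).sum()
    return c
for k in(.85,.9,.95,1.0,1.05,1.1):
    out=[]
    for ns in(("top",),("scene",),("top","scene")):
        b=min((minimize(cost,[51.7,-28.5,y0],args=(ns,k),method="Nelder-Mead",options=dict(initial_simplex=[[51.7,-28.5,y0],[52.3,-28.5,y0],[51.7,-27.9,y0],[51.7,-28.5,y0+.15]])) for y0 in(-.2,0,.2)),key=lambda f:f.fun)
        out.append((ns,b.x[:2]/100,np.degrees(b.x[2]),round(b.fun,2)))
    print(k,out)
ims=[]
for n in S:
    a=np.hstack([O[n],sil(S[n],parts(*(out[2][1]),np.radians(out[2][2])),W[n])])*255
    cv2.imwrite(f"pics/w_{n}.png",cv2.resize(a.astype(np.uint8),None,fx=8,fy=8,interpolation=cv2.INTER_NEAREST))
E
python3 wfit.py
```

```text
scene 513.055843873912
top 312.4105362604515
0.85 [(('top',), array([ 0.519 , -0.2822]), np.float64(1.3655349000191925), np.float64(53.15)), (('scene',), array([ 0.5161, -0.274 ]), np.float64(1.17630150650489), np.float64(150.14)), (('top', 'scene'), array([ 0.5183, -0.2771]), np.float64(-4.332250073544904), np.float64(242.14))]
0.9 [(('top',), array([ 0.5195, -0.2808]), np.float64(0.509639806747965), np.float64(29.85)), (('scene',), array([ 0.5181, -0.2773]), np.float64(0.15011426524833704), np.float64(129.48)), (('top', 'scene'), array([ 0.5192, -0.2786]), np.float64(-1.2528279384834524), np.float64(176.12))]
0.95 [(('top',), array([ 0.5198, -0.28  ]), np.float64(0.92339621061989), np.float64(12.24)), (('scene',), array([ 0.5191, -0.28  ]), np.float64(0.10718361966345352), np.float64(116.88)), (('top', 'scene'), array([ 0.5196, -0.2801]), np.float64(0.07916400479039964), np.float64(129.23))]
1.0 [(('top',), array([ 0.5192, -0.2791]), np.float64(-0.40012572828909726), np.float64(10.48)), (('scene',), array([ 0.5195, -0.2818]), np.float64(-1.1027698957755236), np.float64(130.51)), (('top', 'scene'), array([ 0.5192, -0.2799]), np.float64(-0.4656335466547927), np.float64(156.2))]
1.05 [(('top',), array([ 0.5188, -0.2781]), np.float64(-1.8249930051285963), np.float64(23.78)), (('scene',), array([ 0.5183, -0.2844]), np.float64(0.215693261992546), np.float64(164.46)), (('top', 'scene'), array([ 0.5187, -0.2799]), np.float64(-0.563160561730079), np.float64(215.0))]
1.1 [(('top',), array([ 0.5188, -0.2779]), np.float64(-4.208619929208149), np.float64(48.93)), (('scene',), array([ 0.518 , -0.2871]), np.float64(2.4320857545640027), np.float64(199.51)), (('top', 'scene'), array([ 0.5186, -0.2806]), np.float64(-0.3563178739075097), np.float64(295.61))]
```

The wrench fit at scale 1.0 confirms the middle one. It stands at about (0.519, -0.2805) with handle yaw near 0°. Now I'll move to it.

```bash
cat > mv.py <<'E'
from h import *
from plant import bot
np.set_printoptions(precision=4,suppress=True)
def yaw_of(Rm): return np.degrees(np.arctan2(Rm[1,0],Rm[0,0]))
def down(yawdeg):
    a=np.radians(yawdeg); x=np.array([np.cos(a),np.sin(a),0]);z=np.array([0,0,-1.]);return np.stack([x,np.cross(z,x),z],1)
def row(pos,yawdeg,st=None):
    st=st or bot.state(); R0=R.from_rotvec(st["tcp_rot"]).as_matrix()
    d=R0.T@(np.array(pos)-st["ee_pos"])*100; r=R.from_matrix(R0.T@down(yawdeg)).as_rotvec(degrees=True)
    return np.round(d,2).tolist()+np.round(r,1).tolist()
def rep():
    st=bot.state(); R0=R.from_rotvec(st["tcp_rot"]).as_matrix()
    print("t",round(st["clock"],2),"pos mm",(st["ee_pos"]*1e3).round(1),"yaw",round(yaw_of(R0),2),"tilt",np.round(R0[:2,2]*57.3,2),"F",st["contact_force"].round(2),"M",st["ft_torque"].round(3),"op",round(st["opening"]*1e3,1),"q1,q7",st["q"][[0,6]].round(2))
E
python3 - <<'E'
from mv import *
rep()
print(row((.50,.2,.25),80)); print(row((.519,-.2805,.20),89.5))
E
```

```text
t 1.4 pos mm [279.7 586.7 253.3] yaw 64.52 tilt [-0.   -0.01] F [-0.61 -1.08 -1.16] M [ 0.044  0.017 -0.   ] op 85.4 q1,q7 [-1.15 -0.04]
[-25.43, 36.53, 0.33, -0.0, 0.0, -15.5]
[-67.99, 58.92, 5.34, -0.0, 0.0, -25.0]
```

Call:
{"fn": "send_rows", "kwargs": {
  "series": [
    [[-25.4,36.5,0.3,0,0,-15.5,0.6],[-25.4,36.5,0.3,0,0,-15.5,0.6],[-25.4,36.5,0.3,0,0,-15.5,0.6],[-25.4,36.5,0.3,0,0,-15.5,0.6],[-25.4,36.5,0.3,0,0,-15.5,0.6],[-25.4,36.5,0.3,0,0,-15.5,0.6],[-25.4,36.5,0.3,0,0,-15.5,0.6],[-68,58.9,5.3,0,0,-25,0.6],[-68,58.9,5.3,0,0,-25,0.6],[-68,58.9,5.3,0,0,-25,0.6]]
  ],
  "squeeze": 100
}}

```text
clock: 2.4
ee_pos: [0.4707, 0.1322, 0.2378]
tcp_rot: [2.23, 2.212, 0.001]
contact_force: [0.7, -0.4, 0.1]
opening: 0.0511
```

```bash
python3 - <<'E'
from mv import *
rep()
print(row((.519,-.2805,.20),89.5));print(row((.519,-.2805,.094),89.5))
E
```

```text
t 2.4 pos mm [470.7 132.2 237.8] yaw 89.53 tilt [0.06 0.02] F [ 0.72 -0.36  0.13] M [-0.055 -0.078  0.054] op 51.1 q1,q7 [-0.25  1.2 ]
[-41.23, 5.17, 3.77, 0.1, -0.0, 0.0]
[-41.24, 5.16, 14.37, 0.1, -0.0, 0.0]
```

Call:
{"fn": "send_rows", "kwargs": {
  "series": [
    [[-41.2,5.2,3.8,0,0,0,0.6],[-41.2,5.2,3.8,0,0,0,0.6],[-41.2,5.2,3.8,0,0,0,0.6],[-41.2,5.2,3.8,0,0,0,0.6],[-41.2,5.2,3.8,0,0,0,0.6],[-41.2,5.2,3.8,0,0,0,0.6],[-41.2,5.2,3.8,0,0,0,0.6],[-41.2,5.2,3.8,0,0,0,0.6],[-41.2,5.2,3.8,0,0,0,0.6],[-41.2,5.2,3.8,0,0,0,0.6]]
  ]
}}

```text
clock: 3.4
ee_pos: [0.5182, -0.2848, 0.1991]
tcp_rot: [2.237, 2.203, -0.002]
contact_force: [-0.4, -0.1, 0.0]
opening: 0.0513
```

```bash
python3 - <<'E'
from mv import *
rep()
print(row((.519,-.2805,.095),89.5))
for n in ("scene","top"):
    s=bot.snapshot(n); u=proj(s,[.519,-.2805,.1])[0].astype(int); im=s["pixels"][:,:,::-1]
    c=im[max(0,u[1]-50):u[1]+50,u[0]-60:u[0]+60]; cv2.imwrite(f"pics/appr_{n}.png",cv2.resize(c,None,fx=5,fy=5,interpolation=cv2.INTER_CUBIC))
E
```

```text
t 3.4 pos mm [ 518.2 -284.8  199.1] yaw 89.12 tilt [ 0.01 -0.12] F [-0.39 -0.11  0.01] M [-0.005  0.036  0.015] op 51.3 q1,q7 [0.48 2.  ]
[0.45, 0.07, 10.41, 0.0, 0.1, -0.4]
```

View pics/appr_scene.png

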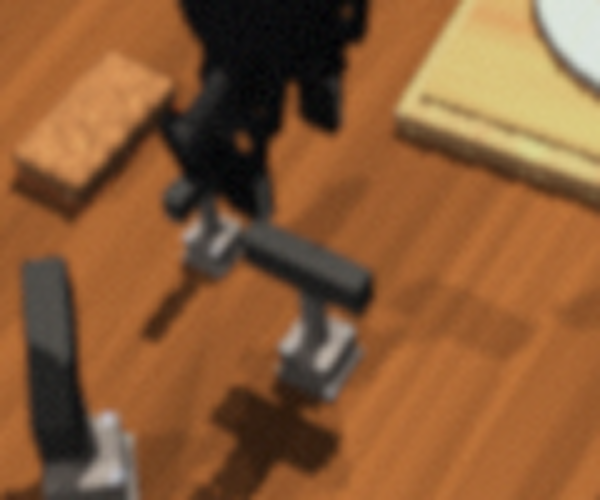

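View pics/appr_top.png

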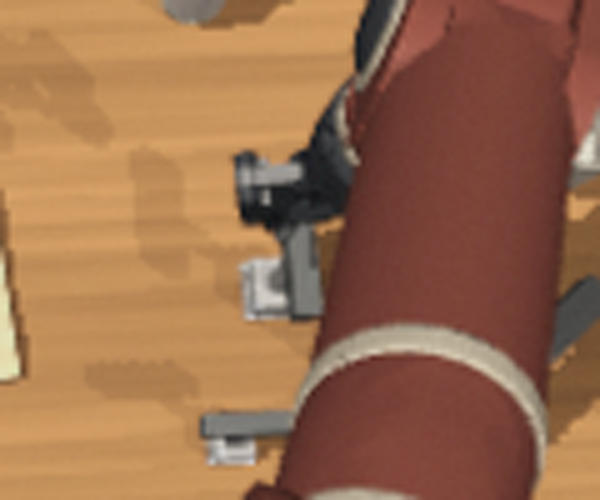

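The open gripper hangs above the middle wrench, with the small and big ones clear of the fingers. I'll descend and close.

Call:
{"fn": "send_rows", "kwargs": {
  "series": [
    [[0.4,0.1,2,0,0.1,-0.4,0.6],[0.4,0.1,5,0,0.1,-0.4,0.6],[0.4,0.1,8,0,0.1,-0.4,0.6],[0.4,0.1,10.4,0,0.1,-0.4,0.6],[0.4,0.1,10.4,0,0.1,-0.4,0.6],[0.4,0.1,10.4,0,0.1,-0.4,0.6]]
  ]
}}

```text
clock: 4.1
ee_pos: [0.5214, -0.2726, 0.0961]
tcp_rot: [-2.217, -2.222, -0.007]
contact_force: [0.0, -0.0, 0.4]
opening: 0.0511
```

```bash
python3 - <<'E'
from mv import *
rep()
print(row((.519,-.2805,.095),89.5))
E
```

```text
t 4.1 pos mm [ 521.4 -272.6   96.1] yaw 90.14 tilt [0.07 0.28] F [ 0.01 -0.04  0.39] M [-0.027 -0.03   0.011] op 51.1 q1,q7 [0.47 1.99]
[-0.79, -0.24, 0.11, 0.1, -0.3, 0.6]
```

Call:
{"fn": "send_rows", "kwargs": {
  "series": [
    [[-0.8,-0.24,0.1,0,-0.3,0.6,0.6],[-0.8,-0.24,0.1,0,-0.3,0.6,0.6],[-0.8,-0.24,0.1,0,-0.3,0.6,0.6],[-0.8,-0.24,0.1,0,-0.3,0.6,0.6]]
  ]
}}

```text
clock: 4.5
ee_pos: [0.5193, -0.2808, 0.0959]
tcp_rot: [2.229, 2.211, 0.002]
contact_force: [-0.2, 0.3, -0.3]
opening: 0.0513
```

```bash
python3 - <<'E'
from mv import *
rep()
print(row((.519,-.2805,.095),89.5))
E
```

```text
t 4.5 pos mm [ 519.3 -280.8   95.9] yaw 89.52 tilt [ 0.14 -0.05] F [-0.2   0.33 -0.26] M [ 0.007  0.007 -0.011] op 51.3 q1,q7 [0.48 1.99]
[0.03, -0.03, 0.09, 0.1, 0.0, 0.0]
```

Call:
{"fn": "send_rows", "kwargs": {
  "series": [
    [[0,0,0.1,0,0,0,0],[0,0,0.1,0,0,0,0],[0,0,0.1,0,0,0,0],[0,0,0.1,0,0,0,0],[0,0,0.1,0,0,0,0]]
  ],
  "squeeze": 100
}}

```text
clock: 5.0
ee_pos: [0.5195, -0.2806, 0.095]
tcp_rot: [2.229, 2.211, 0.003]
contact_force: [-0.4, 0.2, 2.9]
opening: 0.0146
```

```bash
python3 - <<'E'
from mv import *
rep()
E
```

```text
t 5.0 pos mm [ 519.5 -280.6   95. ] yaw 89.53 tilt [ 0.17 -0.04] F [-0.43  0.21  2.88] M [ 0.153 -0.029 -0.024] op 14.6 q1,q7 [0.48 1.99]
```

The jaws hold the handle, reading 14.6 mm, with very little side force. Next: lift and carry to bolt 0.

```bash
python3 - <<'E'
from mv import *
import pickle
S=pickle.load(open("S0.pkl","rb"))
print("glue",atz(S["top"],(336.6,133.7),0),"pot",atz(S["top"],(407,162.3),0),"sander",atz(S["top"],(336.6,254.3),0),"cradle",atz(S["top"],(114.7,207.3),0))
print(row((.5195,-.2806,.20),89.5)); print(row((.6582,.0344,.20),104.5))
E
```

```text
glue [ 0.7002 -0.2489  0.    ] pot [ 0.5981 -0.454   0.    ] sander [ 0.3333 -0.2179  0.    ] cradle [0.5072 0.4301 0.    ]
[-0.0, 0.03, -10.49, 0.2, 0.0, 0.0]
[31.61, 13.64, -10.48, 0.2, 0.1, -15.0]
```

Call:
{"fn": "send_rows", "kwargs": {
  "series": [
    [[0,0,-2,0,0,0,0],[0,0,-5,0,0,0,0],[0,0,-8,0,0,0,0],[0,0,-10.5,0,0,0,0],[4.0,1.7,-10.5,0.2,0,-2,0],[8.0,3.5,-10.5,0.2,0,-4,0],[12,5.2,-10.5,0.2,0,-6,0],[16,6.9,-10.5,0.2,0,-8,0],[20,8.7,-10.5,0.2,0,-10,0],[24,10.4,-10.5,0.2,0,-12,0]]
  ]
}}

```text
clock: 6.0
ee_pos: [0.6249, -0.04, 0.199]
tcp_rot: [-1.985, -2.434, 0.005]
contact_force: [1.3, 0.3, -2.7]
opening: 0.0146
```

```bash
python3 - <<'E'
from mv import *
rep();print(row((.6582,.0344,.175),104.5))
E
```

```text
t 6.0 pos mm [624.9 -40.  199. ] yaw 101.61 tilt [-0.17 -0.08] F [ 1.29  0.26 -2.67] M [-0.062 -0.095  0.009] op 14.6 q1,q7 [0.08 1.75]
[6.62, 4.76, 2.38, -0.2, 0.0, -2.9]
```

Call:
{"fn": "send_rows", "kwargs": {
  "series": [
    [[4,2.9,1.2,-0.2,0,-2,0],[6.6,4.8,2.4,-0.2,0,-2.9,0],[6.6,4.8,2.4,-0.2,0,-2.9,0],[6.6,4.8,2.4,-0.2,0,-2.9,0],[6.6,4.8,2.4,-0.2,0,-2.9,0],[6.6,4.8,2.4,-0.2,0,-2.9,0]]
  ]
}}

```text
clock: 6.6
ee_pos: [0.6584, 0.0316, 0.1749]
tcp_rot: [1.926, 2.48, -0.003]
contact_force: [-0.0, 0.5, -3.2]
opening: 0.0148
```

```bash
python3 - <<'E'
from mv import *
from wr import *
rep();print(row((.6582,.0344,.155),104.5))
S={n:bot.snapshot(n) for n in("scene","top")}; pickle.dump(S,open("S1.pkl","wb"))
for n,s in S.items():
    u=proj(s,bot.state()["ee_pos"]-[0,0,.05])[0].astype(int); im=s["pixels"][:,:,::-1]
    c=im[max(0,u[1]-50):u[1]+50,u[0]-60:u[0]+60]; cv2.imwrite(f"pics/b0_{n}.png",cv2.resize(c,None,fx=5,fy=5,interpolation=cv2.INTER_CUBIC))
E
```

```text
t 6.6 pos mm [658.4  31.6 174.9] yaw 104.31 tilt [ 0.02 -0.14] F [-0.03  0.49 -3.17] M [-0.024 -0.002  0.001] op 14.8 q1,q7 [-0.03  1.68]
[0.28, 0.05, 1.99, -0.0, 0.1, -0.2]
```

View pics/b0_scene.png

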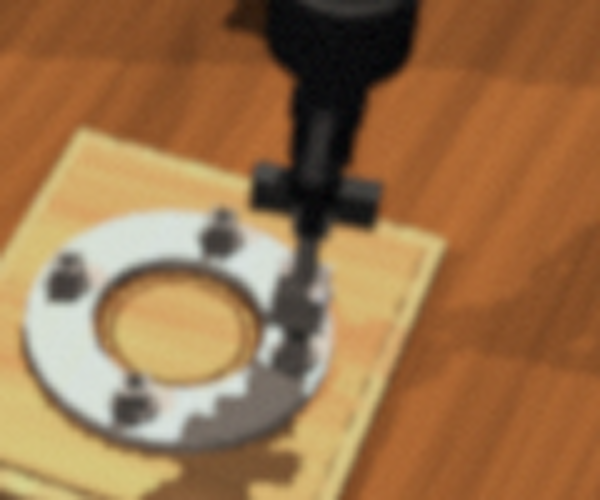

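View pics/b0_top.png

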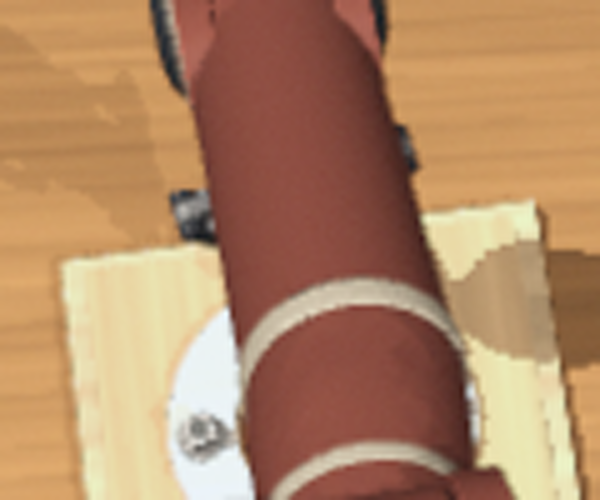

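```bash
cat > ov.py <<'E'
from wr import *
import sys
def overlay(fn,s,x,y,yaw,zb,out,half=38,k=8):
    u0,v0=proj(s,[x,y,zb])[0].astype(int); im=s["pixels"][v0-half:v0+half-4,u0-half:u0+half,::-1]
    im=cv2.resize(im,None,fx=k,fy=k,interpolation=cv2.INTER_CUBIC)
    for P in parts(x,y,yaw,zb):
        q=((proj(s,P)+.5-[u0-half,v0-half])*k).astype(np.float32)
        cv2.polylines(im,[cv2.convexHull(q).astype(np.int32)],True,(0,255,0),1)
    cv2.imwrite(out,im)
E
python3 - <<'E'
from ov import *
S=pickle.load(open("S1.pkl","rb"))
overlay(None,S["scene"],.6584,.0316,np.radians(14.3),.0799,"pics/ovb0.png")
E
```

```text
(no output)
```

View pics/ovb0.png

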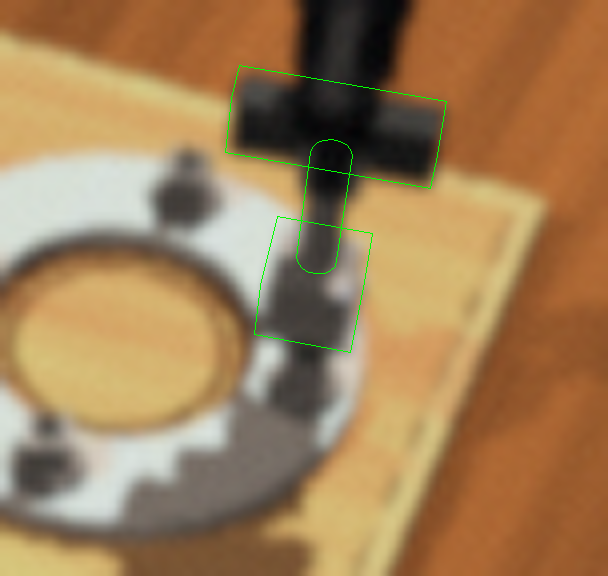

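```bash
python3 - <<'E'
from mv import *
rep();print(row((.6585,.0337,.145),104.5))
E
```

```text
t 6.7 pos mm [658.5  32.5 175.2] yaw 104.36 tilt [ 0.05 -0.08] F [ 0.79 -0.23 -2.19] M [-0.043 -0.014 -0.079] op 14.8 q1,q7 [-0.03  1.68]
[0.13, 0.03, 3.02, 0.0, 0.1, -0.1]
```

Call:
{"fn": "send_rows", "kwargs": {
  "series": [
    [[0.13,0.03,1,0,0,-0.1,0],[0.13,0.03,2,0,0,-0.1,0],[0.13,0.03,3,0,0,-0.1,0],[0.13,0.03,3,0,0,-0.1,0],[0.13,0.03,3,0,0,-0.1,0]]
  ]
}}

```text
clock: 7.2
ee_pos: [0.6582, 0.0338, 0.1445]
tcp_rot: [1.924, 2.483, -0.002]
contact_force: [0.1, -0.5, -2.3]
opening: 0.0146
```

```bash
python3 - <<'E'
from mv import *
rep();print(row((.6585,.0337,.138),104.5))
E
```

```text
t 7.2 pos mm [658.2  33.8 144.5] yaw 104.47 tilt [-0.04 -0.08] F [ 0.05 -0.54 -2.25] M [-0.016 -0.025 -0.033] op 14.6 q1,q7 [-0.03  1.67]
[-0.02, 0.03, 0.65, -0.1, 0.1, -0.0]
```

Call:
{"fn": "send_rows", "kwargs": {
  "series": [
    [[0,0,0.3,0,0,0,0],[0,0,0.7,0,0,0,0],[0,0,0.7,0,0,0,0],[0,0,0.7,0,0,0,0]]
  ]
}}

```text
clock: 7.6
ee_pos: [0.6579, 0.0339, 0.1373]
tcp_rot: [-1.924, -2.483, 0.003]
contact_force: [-0.8, 0.4, -3.4]
opening: 0.0142
```

```bash
python3 - <<'E'
from mv import *
rep()
E
```

```text
t 7.6 pos mm [657.9  33.9 137.3] yaw 104.47 tilt [-0.08 -0.08] F [-0.76  0.42 -3.35] M [ 0.151  0.056 -0.022] op 14.2 q1,q7 [-0.03  1.67]
```

Bolt 0 is engaged, with the mouth at 42 mm and low side forces. I'll now turn clockwise by feel.

Call:
{"fn": "send_rows", "kwargs": {
  "series": [
    [[0,0,0,0,0,3,0],[0,0,0,0,0,6,0],[0,0,0,0,0,6,0]]
  ]
}}

```text
clock: 7.9
ee_pos: [0.6579, 0.034, 0.1374]
tcp_rot: [2.051, 2.38, -0.003]
contact_force: [-0.2, 0.4, -3.0]
opening: 0.0143
```

```bash
python3 - <<'E'
from mv import *
rep()
E
```

```text
t 7.9 pos mm [657.9  34.  137.4] yaw 98.49 tilt [-0.07 -0.09] F [-0.21  0.38 -2.97] M [0.056 0.076 0.024] op 14.3 q1,q7 [-0.05  1.59]
```

Call:
{"fn": "send_rows", "kwargs": {
  "series": [
    [[0,0,0,0,0,3,0],[0,0,0,0,0,3,0]]
  ]
}}

```text
clock: 8.1
ee_pos: [0.658, 0.0342, 0.1376]
tcp_rot: [2.111, 2.326, -0.003]
contact_force: [-0.4, 0.3, -3.7]
opening: 0.0147
```

```bash
python3 -c "
from mv import *
rep()"
```

```text
t 8.1 pos mm [658.   34.2 137.6] yaw 95.56 tilt [-0.04 -0.09] F [-0.43  0.32 -3.73] M [ 0.201  0.066 -0.029] op 14.7 q1,q7 [-0.06  1.55]
```

Call:
{"fn": "send_rows", "kwargs": {
  "series": [
    [[0,0,0,0,0,3,0],[0,0,0,0,0,3,0]]
  ]
}}

```text
clock: 8.3
ee_pos: [0.6581, 0.0344, 0.1377]
tcp_rot: [2.169, 2.272, -0.002]
contact_force: [-1.0, 1.1, -3.3]
opening: 0.0145
```

```bash
python3 -c "
from mv import *
rep()"
```

```text
t 8.3 pos mm [658.1  34.4 137.7] yaw 92.67 tilt [-0.03 -0.09] F [-0.96  1.1  -3.27] M [0.191 0.022 0.07 ] op 14.5 q1,q7 [-0.07  1.51]
```

Call:
{"fn": "send_rows", "kwargs": {
  "series": [
    [[0,0,0,0,0,3,0],[0,0,0,0,0,3,0]]
  ]
}}

```text
clock: 8.5
ee_pos: [0.6581, 0.0344, 0.1376]
tcp_rot: [2.225, 2.217, -0.003]
contact_force: [0.1, 0.7, -3.3]
opening: 0.0147
```

```bash
python3 -c "
from mv import *
rep()"
```

```text
t 8.5 pos mm [658.1  34.4 137.6] yaw 89.79 tilt [-0.04 -0.1 ] F [ 0.1   0.75 -3.33] M [ 0.066 -0.049  0.059] op 14.7 q1,q7 [-0.07  1.46]
```

Call:
{"fn": "send_rows", "kwargs": {
  "series": [
    [[0,0,0,0,0,3,0],[0,0,0,0,0,3,0]]
  ]
}}

```text
clock: 8.7
ee_pos: [0.6581, 0.0344, 0.1377]
tcp_rot: [2.28, 2.16, -0.003]
contact_force: [0.5, 0.1, -2.7]
opening: 0.015
```

```bash
python3 -c "
from mv import *
rep()"
```

```text
t 8.7 pos mm [658.1  34.4 137.7] yaw 86.91 tilt [-0.03 -0.11] F [ 0.49  0.09 -2.67] M [0.066 0.025 0.074] op 15.0 q1,q7 [-0.08  1.42]
```

Call:
{"fn": "send_rows", "kwargs": {
  "series": [
    [[0,0,0,0,0,3,0],[0,0,0,0,0,3,0]]
  ]
}}

```text
clock: 8.9
ee_pos: [0.6581, 0.0343, 0.1376]
tcp_rot: [2.333, 2.102, -0.003]
contact_force: [-0.4, 0.1, -3.0]
opening: 0.0147
```

```bash
python3 -c "
from mv import *
rep()"
```

```text
t 8.9 pos mm [658.1  34.3 137.6] yaw 84.06 tilt [-0.04 -0.13] F [-0.41  0.15 -2.99] M [ 0.068 -0.027  0.148] op 14.7 q1,q7 [-0.09  1.39]
```

Call:
{"fn": "send_rows", "kwargs": {
  "series": [
    [[0,0,0,0,0,3,0],[0,0,0,0,0,3,0]]
  ]
}}

```text
clock: 9.1
ee_pos: [0.6581, 0.0344, 0.1376]
tcp_rot: [2.383, 2.045, -0.003]
contact_force: [-0.2, 0.0, -2.3]
opening: 0.0144
```

```bash
python3 -c "
from mv import *
rep()"
```

```text
t 9.1 pos mm [658.1  34.4 137.6] yaw 81.26 tilt [-0.04 -0.15] F [-0.2   0.02 -2.25] M [ 0.004 -0.015  0.339] op 14.4 q1,q7 [-0.1   1.35]
```

Call:
{"fn": "send_rows", "kwargs": {
  "series": [
    [[0,0,0,0,0,3,0],[0,0,0,0,0,3,0]]
  ]
}}

```text
clock: 9.3
ee_pos: [0.658, 0.0344, 0.1376]
tcp_rot: [2.432, 1.985, -0.004]
contact_force: [0.6, -0.3, -3.5]
opening: 0.0143
```

```bash
python3 -c "
from mv import *
rep()"
```

```text
t 9.3 pos mm [658.   34.4 137.6] yaw 78.45 tilt [-0.04 -0.19] F [ 0.6  -0.35 -3.52] M [0.017 0.055 0.428] op 14.3 q1,q7 [-0.11  1.31]
```

Call:
{"fn": "send_rows", "kwargs": {
  "series": [
    [[0,0,0,0,0,2,0],[0,0,0,0,0,2,0]]
  ]
}}

```text
clock: 9.5
ee_pos: [0.658, 0.0344, 0.1376]
tcp_rot: [2.465, 1.944, -0.004]
contact_force: [-0.6, -0.1, -2.8]
opening: 0.0148
```

```bash
python3 -c "
from mv import *
rep()"
```

```text
t 9.5 pos mm [658.   34.4 137.6] yaw 76.51 tilt [-0.04 -0.2 ] F [-0.58 -0.12 -2.82] M [-0.053  0.061  0.388] op 14.8 q1,q7 [-0.11  1.28]
```

Call:
{"fn": "send_rows", "kwargs": {
  "series": [
    [[0,0,0,0,0,2,0]]
  ]
}}

```text
clock: 9.6
ee_pos: [0.658, 0.0343, 0.1376]
tcp_rot: [2.499, 1.9, -0.004]
contact_force: [-0.5, 0.2, -2.5]
opening: 0.0143
```

```bash
python3 - <<'E'
from mv import *
from ov import *
rep(); st=bot.state(); print(st["effort"].round(3)[-1])
s=bot.snapshot("scene"); rep()
p=st["ee_pos"]; y=yaw_of(R.from_rotvec(st["tcp_rot"]).as_matrix())-90
pickle.dump((s,p,y),open("S2.pkl","wb"))
overlay(None,s,p[0],p[1],np.radians(y),p[2]-.095,"pics/ovb0b.png")
E
```

```text
t 9.6 pos mm [658.   34.3 137.6] yaw 74.48 tilt [-0.05 -0.2 ] F [-0.53  0.18 -2.55] M [-0.041 -0.04   0.529] op 14.3 q1,q7 [-0.12  1.25]
-0.256
t 9.65 pos mm [658.   34.4 137.6] yaw 74.38 tilt [-0.05 -0.21] F [-0.01 -0.82 -3.44] M [0.023 0.052 0.471] op 14.3 q1,q7 [-0.12  1.25]
```

View pics/ovb0b.png

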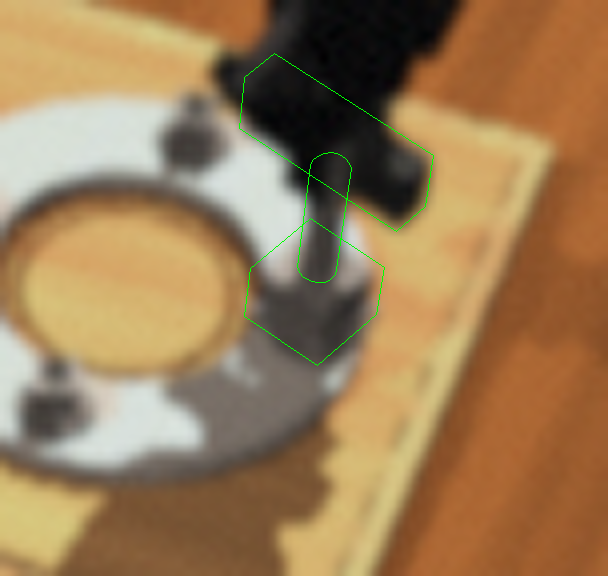

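```bash
python3 - <<'E'
from ov import *
s,p,y=pickle.load(open("S2.pkl","rb"))
u0,v0=proj(s,[p[0],p[1],p[2]-.05])[0].astype(int)
c=s["pixels"][v0-22:v0+24,u0-24:u0+24,::-1]
c=np.clip(255*(c/255.)**.45,0,255).astype(np.uint8)
ims=[]
for dy in(None,0,8,):
    im=cv2.resize(c,None,fx=8,fy=8,interpolation=cv2.INTER_CUBIC)
    if dy is not None:
        for P in parts(p[0],p[1],np.radians(y+dy),p[2]-.095):
            q=((proj(s,P)+.5-[u0-24,v0-22])*8).astype(np.float32)
            cv2.polylines(im,[cv2.convexHull(q).astype(np.int32)],True,(0,255,0),1)
    ims.append(im)
cv2.imwrite("pics/z.png",cv2.resize(np.hstack(ims),None,fx=.69,fy=.69*1.5,interpolation=cv2.INTER_AREA))
E
```

```text
(no output)
```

View pics/z.png

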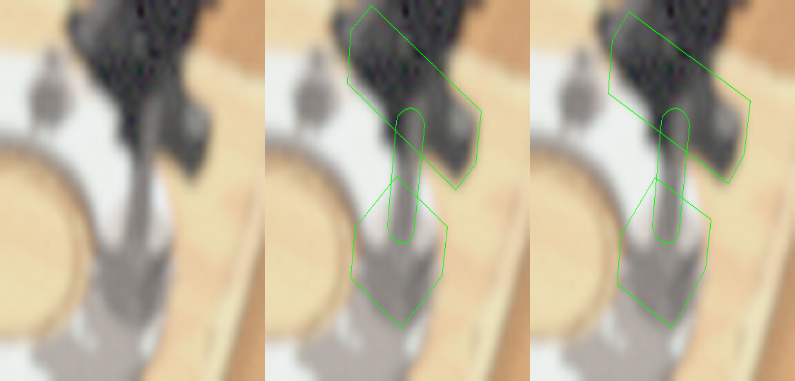

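The handle overlay at the measured tool yaw fits, so the grip has not slipped. The torque has reached the 0.5 N m bite level. I'll unload by turning back slightly to measure the wind-up.

Call:
{"fn": "send_rows", "kwargs": {
  "series": [
    [[0,0,0,0,0,-3,0],[0,0,0,0,0,-3,0]]
  ]
}}

```text
clock: 9.85
ee_pos: [0.658, 0.0343, 0.1376]
tcp_rot: [2.452, 1.961, -0.004]
contact_force: [0.3, -0.1, -3.0]
opening: 0.0148
```

```bash
python3 -c "
from mv import *
rep()"
```

```text
t 9.85 pos mm [658.   34.3 137.6] yaw 77.29 tilt [-0.04 -0.18] F [ 0.28 -0.05 -2.97] M [ 0.058 -0.008  0.127] op 14.8 q1,q7 [-0.11  1.29]
```

```bash
cat > go.py <<'E'
from mv import *
import sys
B={0:(.6580,.0343),2:(.5144,.0229),1:(.5805,.1004),3:(.5919,-.0432)}
b=int(sys.argv[1]);y=float(sys.argv[2]);z=float(sys.argv[3])
rep();print(row((*B[b],z),y))
E
python3 go.py 2 118 .164
```

```text
t 9.85 pos mm [658.   34.3 137.6] yaw 77.29 tilt [-0.04 -0.18] F [ 0.28 -0.05 -2.97] M [ 0.058 -0.008  0.127] op 14.8 q1,q7 [-0.11  1.29]
[-4.28, -13.76, -2.62, -0.1, 0.2, -40.7]
```

Call:
{"fn": "send_rows", "kwargs": {
  "series": [
    [[0,0,-0.5,0,0,-0.8,0],[0,0,-1.7,0,0,-0.8,0],[0,0,-2.6,0,0,-2,0],[-1.1,-3.4,-2.6,0,0.1,-10,0],[-2.2,-7,-2.6,0,0.1,-18,0],[-3.2,-10.5,-2.6,0,0.2,-26,0],[-4.28,-13.76,-2.6,0,0.2,-34,0],[-4.28,-13.76,-2.6,-0.1,0.2,-40.7,0],[-4.28,-13.76,-2.6,-0.1,0.2,-40.7,0],[-4.28,-13.76,-2.6,-0.1,0.2,-40.7,0]]
  ]
}}

```text
clock: 10.85
ee_pos: [0.516, 0.0227, 0.1653]
tcp_rot: [1.621, 2.687, 0.004]
contact_force: [0.2, 0.4, -2.6]
opening: 0.0149
```

```bash
python3 go.py 2 118 .1445
```

```text
t 10.85 pos mm [516.   22.7 165.3] yaw 117.81 tilt [0.25 0.04] F [ 0.2   0.38 -2.63] M [0.026 0.011 0.004] op 14.9 q1,q7 [0.03 1.84]
[0.1, -0.15, 2.08, 0.2, 0.1, -0.2]
```

Call:
{"fn": "send_rows", "kwargs": {
  "series": [
    [[0.1,-0.15,0.8,0.2,0.1,-0.2,0],[0.1,-0.15,1.6,0.2,0.1,-0.2,0],[0.1,-0.15,2.1,0.2,0.1,-0.2,0],[0.1,-0.15,2.1,0.2,0.1,-0.2,0]]
  ]
}}

```text
clock: 11.25
ee_pos: [0.5143, 0.0231, 0.1431]
tcp_rot: [-1.618, -2.692, -0.0]
contact_force: [-0.2, -0.0, -2.3]
opening: 0.0149
```

```bash
python3 go.py 2 118 .1377
```

```text
t 11.25 pos mm [514.3  23.1 143.1] yaw 118.0 tilt [-0.04  0.04] F [-0.23 -0.05 -2.31] M [ 0.075 -0.18  -0.03 ] op 14.9 q1,q7 [0.02 1.84]
[-0.03, -0.0, 0.54, -0.0, -0.1, -0.0]
```

Call:
{"fn": "send_rows", "kwargs": {
  "series": [
    [[0,0,0.3,0,0,0,0],[0,0,0.55,0,0,0,0],[0,0,0.55,0,0,0,0]]
  ]
}}

```text
clock: 11.55
ee_pos: [0.5144, 0.0232, 0.1373]
tcp_rot: [-1.618, -2.692, -0.0]
contact_force: [0.5, 0.1, -4.9]
opening: 0.0145
```

```bash
python3 go.py 2 118 .1377
```

```text
t 11.55 pos mm [514.4  23.2 137.3] yaw 117.99 tilt [-0.05  0.04] F [ 0.53  0.11 -4.95] M [ 0.049 -0.212 -0.074] op 14.5 q1,q7 [0.02 1.83]
[-0.03, -0.01, -0.04, -0.0, -0.1, -0.0]
```

Call:
{"fn": "send_rows", "kwargs": {
  "series": [
    [[0,0,0,0,0,3,0],[0,0,0,0,0,6,0]]
  ]
}}

```text
clock: 11.75
ee_pos: [0.5142, 0.0231, 0.1372]
tcp_rot: [-1.759, -2.601, 0.0]
contact_force: [-0.6, 0.1, -1.6]
opening: 0.0149
```

```bash
python3 -c "
from mv import *
rep()"
```

```text
t 11.75 pos mm [514.2  23.1 137.2] yaw 111.87 tilt [-0.08  0.04] F [-0.57  0.13 -1.61] M [-0.062  0.006  0.002] op 14.9 q1,q7 [-0.    1.75]
```

Call:
{"fn": "send_rows", "kwargs": {
  "series": [
    [[0,0,0,0,0,1.5,0],[0,0,0,0,0,3,0]]
  ]
}}

```text
clock: 11.95
ee_pos: [0.514, 0.023, 0.1371]
tcp_rot: [-1.828, -2.553, 0.001]
contact_force: [0.1, 0.9, -2.6]
opening: 0.0145
```

```bash
python3 -c "
from mv import *
rep()"
```

```text
t 11.95 pos mm [514.   23.  137.1] yaw 108.8 tilt [-0.09  0.04] F [ 0.07  0.92 -2.6 ] M [-0.048 -0.02   0.01 ] op 14.5 q1,q7 [-0.01  1.72]
```

Call:
{"fn": "send_rows", "kwargs": {
  "series": [
    [[0,0,0,0,0,1.5,0],[0,0,0,0,0,3,0]]
  ]
}}

```text
clock: 12.15
ee_pos: [0.514, 0.0231, 0.1372]
tcp_rot: [-1.896, -2.503, 0.001]
contact_force: [0.3, 0.1, -2.4]
opening: 0.0151
```

```bash
python3 -c "
from mv import *
rep()"
```

```text
t 12.15 pos mm [514.   23.1 137.2] yaw 105.69 tilt [-0.09  0.04] F [ 0.29  0.11 -2.37] M [ 0.085 -0.082  0.029] op 15.1 q1,q7 [-0.02  1.67]
```

Call:
{"fn": "send_rows", "kwargs": {
  "series": [
    [[0,0,0,0,0,1.5,0],[0,0,0,0,0,3,0]]
  ]
}}

```text
clock: 12.35
ee_pos: [0.5143, 0.0231, 0.1372]
tcp_rot: [-1.964, -2.451, -0.0]
contact_force: [0.6, -0.4, -3.0]
opening: 0.0147
```

```bash
python3 -c "
from mv import *
rep()"
```

```text
t 12.35 pos mm [514.3  23.1 137.2] yaw 102.58 tilt [-0.05  0.04] F [ 0.64 -0.43 -3.01] M [-0.032 -0.154  0.057] op 14.7 q1,q7 [-0.03  1.63]
```

Call:
{"fn": "send_rows", "kwargs": {
  "series": [
    [[0,0,0,0,0,1.5,0],[0,0,0,0,0,3,0]]
  ]
}}

```text
clock: 12.55
ee_pos: [0.5144, 0.0229, 0.1373]
tcp_rot: [-2.03, -2.397, -0.0]
contact_force: [0.2, 0.1, -2.8]
opening: 0.0149
```

```bash
python3 -c "
from mv import *
rep()"
```

```text
t 12.55 pos mm [514.4  22.9 137.3] yaw 99.47 tilt [-0.03  0.03] F [ 0.2   0.08 -2.79] M [-0.131 -0.166  0.093] op 14.9 q1,q7 [-0.04  1.59]
```

Call:
{"fn": "send_rows", "kwargs": {
  "series": [
    [[0,0,0,0,0,1.5,0],[0,0,0,0,0,3,0]]
  ]
}}

```text
clock: 12.75
ee_pos: [0.5145, 0.0229, 0.1373]
tcp_rot: [-2.095, -2.341, 0.0]
contact_force: [0.8, -0.3, -3.1]
opening: 0.0145
```

```bash
python3 -c "
from mv import *
rep()"
```

```text
t 12.75 pos mm [514.5  22.9 137.3] yaw 96.35 tilt [-0.03  0.02] F [ 0.84 -0.35 -3.11] M [-0.108 -0.121  0.052] op 14.5 q1,q7 [-0.06  1.55]
```

Call:
{"fn": "send_rows", "kwargs": {
  "series": [
    [[0,0,0,0,0,1.5,0],[0,0,0,0,0,3,0]]
  ]
}}

```text
clock: 12.95
ee_pos: [0.5145, 0.0228, 0.1373]
tcp_rot: [-2.158, -2.283, 0.0]
contact_force: [0.3, 0.5, -2.6]
opening: 0.0151
```

```bash
python3 -c "
from mv import *
rep()"
```

```text
t 12.95 pos mm [514.5  22.8 137.3] yaw 93.23 tilt [-0.02  0.02] F [ 0.27  0.47 -2.56] M [-0.096 -0.095  0.037] op 15.1 q1,q7 [-0.07  1.51]
```

Call:
{"fn": "send_rows", "kwargs": {
  "series": [
    [[0,0,0,0,0,1.5,0],[0,0,0,0,0,3,0]]
  ]
}}

```text
clock: 13.15
ee_pos: [0.5145, 0.0228, 0.1373]
tcp_rot: [-2.219, -2.223, 0.0]
contact_force: [0.3, -0.6, -2.4]
opening: 0.0144
```

```bash
python3 -c "
from mv import *
rep()"
```

```text
t 13.15 pos mm [514.5  22.8 137.3] yaw 90.11 tilt [-0.03  0.01] F [ 0.29 -0.58 -2.44] M [-0.181 -0.128  0.1  ] op 14.4 q1,q7 [-0.08  1.47]
```

Call:
{"fn": "send_rows", "kwargs": {
  "series": [
    [[0,0,0,0,0,1.5,0],[0,0,0,0,0,3,0]]
  ]
}}

```text
clock: 13.35
ee_pos: [0.5144, 0.0227, 0.1373]
tcp_rot: [-2.279, -2.162, 0.0]
contact_force: [0.1, -0.4, -1.9]
opening: 0.0151
```

```bash
python3 -c "
from mv import *
rep()"
```

```text
t 13.35 pos mm [514.4  22.7 137.3] yaw 86.97 tilt [-0.03  0.01] F [ 0.1  -0.44 -1.93] M [-0.097 -0.12   0.087] op 15.1 q1,q7 [-0.09  1.43]
```

Call:
{"fn": "send_rows", "kwargs": {
  "series": [
    [[0,0,0,0,0,1.5,0],[0,0,0,0,0,3,0]]
  ]
}}

```text
clock: 13.55
ee_pos: [0.5145, 0.0227, 0.1373]
tcp_rot: [-2.337, -2.1, 0.001]
contact_force: [0.1, 0.3, -2.7]
opening: 0.0145
```

```bash
python3 -c "
from mv import *
rep()"
```

```text
t 13.55 pos mm [514.5  22.7 137.3] yaw 83.88 tilt [-0.03 -0.  ] F [ 0.13  0.26 -2.72] M [-0.167 -0.119  0.24 ] op 14.5 q1,q7 [-0.1   1.39]
```

Call:
{"fn": "send_rows", "kwargs": {
  "series": [
    [[0,0,0,0,0,1.5,0],[0,0,0,0,0,3,0]]
  ]
}}

```text
clock: 13.75
ee_pos: [0.5144, 0.0227, 0.1372]
tcp_rot: [-2.392, -2.037, 0.001]
contact_force: [0.8, -0.5, -3.4]
opening: 0.0144
```

```bash
python3 -c "
from mv import *
rep()"
```

```text
t 13.75 pos mm [514.4  22.7 137.2] yaw 80.85 tilt [-0.03 -0.02] F [ 0.79 -0.5  -3.42] M [-0.257 -0.103  0.485] op 14.4 q1,q7 [-0.11  1.35]
```

Call:
{"fn": "send_rows", "kwargs": {
  "series": [
    [[0,0,0,0,0,1.5,0],[0,0,0,0,0,3,0]]
  ]
}}

```text
clock: 13.95
ee_pos: [0.5144, 0.0227, 0.1372]
tcp_rot: [2.445, 1.972, -0.001]
contact_force: [0.5, -1.4, -3.3]
opening: 0.0144
```

```bash
python3 -c "
from mv import *
rep()"
```

```text
t 13.95 pos mm [514.4  22.7 137.2] yaw 77.78 tilt [-0.03 -0.04] F [ 0.45 -1.42 -3.34] M [-0.291 -0.134  0.552] op 14.4 q1,q7 [-0.12  1.31]
```

Call:
{"fn": "send_rows", "kwargs": {
  "series": [
    [[0,0,0,0,0,1.5,0],[0,0,0,0,0,3,0]]
  ]
}}

```text
clock: 14.15
ee_pos: [0.5144, 0.0226, 0.1372]
tcp_rot: [2.497, 1.905, -0.002]
contact_force: [1.3, -1.1, -3.1]
opening: 0.0148
```

```bash
python3 -c "
from mv import *
rep()"
```

```text
t 14.15 pos mm [514.4  22.6 137.2] yaw 74.68 tilt [-0.03 -0.05] F [ 1.25 -1.11 -3.1 ] M [-0.267 -0.11   0.5  ] op 14.8 q1,q7 [-0.13  1.27]
```

Bolt 2 bites at about 80.8° loaded and is now about 6° past. I'll unload and go to bolt 1.

```bash
python3 go.py 1 110 .164
```

```text
t 14.15 pos mm [514.4  22.6 137.2] yaw 74.68 tilt [-0.03 -0.05] F [ 1.25 -1.11 -3.1 ] M [-0.267 -0.11   0.5  ] op 14.8 q1,q7 [-0.13  1.27]
[9.24, 4.32, -2.69, -0.0, 0.1, -35.3]
```

Call:
{"fn": "send_rows", "kwargs": {
  "series": [
    [[0,0,0,0,0,-3.8,0],[0,0,-0.5,0,0,-3.8,0],[0,0,-1.7,0,0,-3.8,0],[0,0,-2.7,0,0,-6,0],[3,1.4,-2.7,0,0.1,-14,0],[6.2,2.9,-2.7,0,0.1,-22,0],[9.24,4.32,-2.7,0,0.1,-30,0],[9.24,4.32,-2.7,0,0.1,-35.3,0],[9.24,4.32,-2.7,0,0.1,-35.3,0],[9.24,4.32,-2.7,0,0.1,-35.3,0]]
  ]
}}

```text
clock: 15.15
ee_pos: [0.58, 0.0993, 0.1647]
tcp_rot: [-1.806, -2.569, 0.001]
contact_force: [-0.0, -0.7, -2.2]
opening: 0.0147
```

```bash
python3 go.py 1 110 .1445
```

```text
t 15.15 pos mm [580.   99.3 164.7] yaw 109.79 tilt [-0.07 -0.01] F [-0.04 -0.72 -2.23] M [-0.042  0.007  0.049] op 14.7 q1,q7 [-0.14  1.63]
[0.09, 0.09, 2.02, -0.1, -0.0, -0.2]
```

Call:
{"fn": "send_rows", "kwargs": {
  "series": [
    [[0.1,0.1,0.8,0,0,-0.2,0],[0.1,0.1,1.6,0,0,-0.2,0],[0.1,0.1,2.05,0,0,-0.2,0],[0.1,0.1,2.05,0,0,-0.2,0]]
  ]
}}

```text
clock: 15.55
ee_pos: [0.58, 0.1003, 0.1431]
tcp_rot: [-1.801, -2.571, 0.004]
contact_force: [0.4, 0.6, -2.9]
opening: 0.0143
```

```bash
python3 go.py 1 110 .1375
```

```text
t 15.55 pos mm [580.  100.3 143.1] yaw 109.96 tilt [-0.18 -0.03] F [ 0.4   0.58 -2.89] M [ 0.004 -0.007 -0.036] op 14.3 q1,q7 [-0.15  1.63]
[-0.01, 0.05, 0.56, -0.2, -0.0, -0.0]
```

Call:
{"fn": "send_rows", "kwargs": {
  "series": [
    [[0,0.05,0.3,-0.2,0,0,0],[0,0.05,0.55,-0.2,0,0,0],[0,0.05,0.55,-0.2,0,0,0],[0,0.05,0.55,-0.2,0,3,0]]
  ]
}}

```text
clock: 15.95
ee_pos: [0.5804, 0.1004, 0.1375]
tcp_rot: [-1.871, -2.523, -0.001]
contact_force: [0.6, 0.3, -2.5]
opening: 0.0145
```

```bash
python3 go.py 1 110 .1375
```

```text
t 15.95 pos mm [580.4 100.4 137.5] yaw 106.88 tilt [0.   0.04] F [ 0.55  0.3  -2.53] M [0.007 0.023 0.059] op 14.5 q1,q7 [-0.15  1.59]
[0.0, 0.01, 0.0, 0.0, -0.0, -3.1]
```

Call:
{"fn": "send_rows", "kwargs": {
  "series": [
    [[0,0,0,0,0,1.5,0],[0,0,0,0,0,3,0]]
  ]
}}

```text
clock: 16.15
ee_pos: [0.5804, 0.1004, 0.1376]
tcp_rot: [-1.938, -2.472, -0.001]
contact_force: [-0.1, 0.0, -2.6]
opening: 0.0147
```

```bash
python3 -c "
from mv import *
rep()"
```

```text
t 16.15 pos mm [580.4 100.4 137.6] yaw 103.81 tilt [0.01 0.04] F [-0.07  0.   -2.56] M [ 0.068  0.034 -0.042] op 14.7 q1,q7 [-0.16  1.55]
```

Call:
{"fn": "send_rows", "kwargs": {
  "series": [
    [[0,0,0,0,0,1.5,0],[0,0,0,0,0,3,0]]
  ]
}}

```text
clock: 16.35
ee_pos: [0.5804, 0.1004, 0.1377]
tcp_rot: [-2.004, -2.419, -0.001]
contact_force: [0.1, 0.5, -2.4]
opening: 0.0148
```

```bash
python3 -c "
from mv import *
rep()"
```

```text
t 16.35 pos mm [580.4 100.4 137.7] yaw 100.73 tilt [0.01 0.04] F [ 0.07  0.47 -2.42] M [-0.004 -0.049  0.101] op 14.8 q1,q7 [-0.17  1.51]
```

Call:
{"fn": "send_rows", "kwargs": {
  "series": [
    [[0,0,0,0,0,1.5,0],[0,0,0,0,0,3,0]]
  ]
}}

```text
clock: 16.55
ee_pos: [0.5804, 0.1004, 0.1377]
tcp_rot: [-2.069, -2.364, -0.001]
contact_force: [0.2, -0.1, -3.2]
opening: 0.0143
```

```bash
python3 -c "
from mv import *
rep()"
```

```text
t 16.55 pos mm [580.4 100.4 137.7] yaw 97.62 tilt [0.01 0.03] F [ 0.21 -0.14 -3.23] M [-0.036  0.016  0.112] op 14.3 q1,q7 [-0.18  1.46]
```

Call:
{"fn": "send_rows", "kwargs": {
  "series": [
    [[0,0,0,0,0,1.5,0],[0,0,0,0,0,3,0]]
  ]
}}

```text
clock: 16.75
ee_pos: [0.5805, 0.1004, 0.1377]
tcp_rot: [-2.133, -2.307, -0.001]
contact_force: [0.7, -0.2, -2.9]
opening: 0.0146
```

```bash
python3 -c "
from mv import *
rep()"
```

```text
t 16.75 pos mm [580.5 100.4 137.7] yaw 94.5 tilt [0.02 0.02] F [ 0.69 -0.18 -2.93] M [-0.042  0.042  0.02 ] op 14.6 q1,q7 [-0.19  1.42]
```

Call:
{"fn": "send_rows", "kwargs": {
  "series": [
    [[0,0,0,0,0,1.5,0],[0,0,0,0,0,3,0]]
  ]
}}

```text
clock: 16.95
ee_pos: [0.5805, 0.1003, 0.1377]
tcp_rot: [-2.195, -2.248, -0.001]
contact_force: [0.1, -0.6, -3.8]
opening: 0.0144
```

```bash
python3 -c "
from mv import *
rep()"
```

```text
t 16.95 pos mm [580.5 100.3 137.7] yaw 91.37 tilt [0.02 0.02] F [ 0.14 -0.6  -3.85] M [-0.042  0.029  0.127] op 14.4 q1,q7 [-0.2   1.38]
```

Call:
{"fn": "send_rows", "kwargs": {
  "series": [
    [[0,0,0,0,0,1.5,0],[0,0,0,0,0,3,0]]
  ]
}}

```text
clock: 17.15
ee_pos: [0.5804, 0.1003, 0.1377]
tcp_rot: [-2.255, -2.187, -0.0]
contact_force: [1.1, 0.1, -2.0]
opening: 0.0148
```

```bash
python3 -c "
from mv import *
rep()"
```

```text
t 17.15 pos mm [580.4 100.3 137.7] yaw 88.25 tilt [0.01 0.01] F [ 1.05  0.07 -2.01] M [-0.076  0.008  0.025] op 14.8 q1,q7 [-0.21  1.34]
```

Call:
{"fn": "send_rows", "kwargs": {
  "series": [
    [[0,0,0,0,0,1.5,0],[0,0,0,0,0,3,0]]
  ]
}}

```text
clock: 17.35
ee_pos: [0.5804, 0.1002, 0.1377]
tcp_rot: [2.314, 2.125, 0.0]
contact_force: [0.0, 0.9, -1.8]
opening: 0.0149
```

```bash
python3 -c "
from mv import *
rep()"
```

```text
t 17.35 pos mm [580.4 100.2 137.7] yaw 85.12 tilt [0.01 0.01] F [ 0.03  0.89 -1.81] M [-0.084 -0.001  0.057] op 14.9 q1,q7 [-0.22  1.3 ]
```

Call:
{"fn": "send_rows", "kwargs": {
  "series": [
    [[0,0,0,0,0,1.5,0],[0,0,0,0,0,3,0]]
  ]
}}

```text
clock: 17.55
ee_pos: [0.5804, 0.1002, 0.1377]
tcp_rot: [2.37, 2.062, 0.0]
contact_force: [0.6, 0.3, -2.8]
opening: 0.0146
```

```bash
python3 -c "
from mv import *
rep()"
```

```text
t 17.55 pos mm [580.4 100.2 137.7] yaw 82.06 tilt [ 0.01 -0.01] F [ 0.62  0.35 -2.82] M [-0.167  0.019  0.398] op 14.6 q1,q7 [-0.23  1.26]
```

Call:
{"fn": "send_rows", "kwargs": {
  "series": [
    [[0,0,0,0,0,1.5,0],[0,0,0,0,0,3,0]]
  ]
}}

```text
clock: 17.75
ee_pos: [0.5804, 0.1002, 0.1376]
tcp_rot: [2.423, 1.998, -0.0]
contact_force: [-0.1, -0.4, -3.1]
opening: 0.0146
```

```bash
python3 -c "
from mv import *
rep()"
```

```text
t 17.75 pos mm [580.4 100.2 137.6] yaw 79.01 tilt [ 0.01 -0.04] F [-0.12 -0.37 -3.06] M [-0.238 -0.032  0.518] op 14.6 q1,q7 [-0.24  1.22]
```

Call:
{"fn": "send_rows", "kwargs": {
  "series": [
    [[0,0,0,0,0,1.5,0],[0,0,0,0,0,3,0]]
  ]
}}

```text
clock: 17.95
ee_pos: [0.5804, 0.1002, 0.1376]
tcp_rot: [2.476, 1.932, -0.001]
contact_force: [-0.4, -0.9, -3.1]
opening: 0.0143
```

```bash
python3 go.py 3 110 .164
```

```text
t 17.95 pos mm [580.4 100.2 137.6] yaw 75.92 tilt [ 0.01 -0.04] F [-0.45 -0.93 -3.12] M [-0.178  0.056  0.47 ] op 14.3 q1,q7 [-0.25  1.17]
[-13.63, 4.61, -2.63, 0.0, 0.0, -34.1]
```

Call:
{"fn": "send_rows", "kwargs": {
  "series": [
    [[0,0,0,0,0,-3.8,0],[0,0,-0.5,0,0,-3.8,0],[0,0,-1.7,0,0,-3.8,0],[0,0,-2.65,0,0,-6,0],[-3.4,1.1,-2.65,0,0,-14,0],[-7,2.3,-2.65,0,0,-22,0],[-10.5,3.5,-2.65,0,0,-30,0],[-13.63,4.61,-2.65,0,0,-34.1,0],[-13.63,4.61,-2.65,0,0,-34.1,0],[-13.63,4.61,-2.65,0,0,-34.1,0]]
  ]
}}

```text
clock: 18.95
ee_pos: [0.5922, -0.0445, 0.1655]
tcp_rot: [1.806, 2.569, 0.0]
contact_force: [1.0, 1.5, -1.9]
opening: 0.0145
```

```bash
python3 go.py 3 110 .1435
```

```text
t 18.95 pos mm [592.2 -44.5 165.5] yaw 109.8 tilt [ 0.09 -0.04] F [ 0.99  1.49 -1.92] M [ 0.13   0.019 -0.034] op 14.5 q1,q7 [0.1  1.88]
[0.13, 0.02, 2.2, 0.1, 0.1, -0.2]
```

Call:
{"fn": "send_rows", "kwargs": {
  "series": [
    [[0.1,0.02,0.8,0,0.1,-0.2,0],[0.1,0.02,1.6,0,0.1,-0.2,0],[0.1,0.02,2.2,0,0.1,-0.2,0],[0.1,0.02,2.2,0,0.1,-0.2,0]]
  ]
}}

```text
clock: 19.35
ee_pos: [0.5913, -0.0426, 0.1421]
tcp_rot: [-1.799, -2.573, 0.0]
contact_force: [0.2, 0.4, -2.6]
opening: 0.0147
```

```bash
python3 go.py 3 110 .1375
```

```text
t 19.35 pos mm [591.3 -42.6 142.1] yaw 110.07 tilt [-0.1   0.06] F [ 0.18  0.37 -2.63] M [0.044 0.034 0.037] op 14.7 q1,q7 [0.1  1.87]
[-0.08, 0.04, 0.46, -0.1, -0.1, 0.1]
```

Call:
{"fn": "send_rows", "kwargs": {
  "series": [
    [[-0.05,0.04,0.3,-0.1,0,0,0],[-0.05,0.04,0.45,-0.1,0,0,0],[-0.05,0.04,0.45,-0.1,0,0,0],[-0.05,0.04,0.45,-0.1,0,3,0]]
  ]
}}

```text
clock: 19.75
ee_pos: [0.5918, -0.0431, 0.1376]
tcp_rot: [-1.868, -2.524, -0.002]
contact_force: [-0.6, 0.3, -2.4]
opening: 0.0146
```

```bash
python3 go.py 3 110 .1375
```

```text
t 19.75 pos mm [591.8 -43.1 137.6] yaw 106.99 tilt [0.  0.1] F [-0.55  0.32 -2.39] M [ 0.014  0.008 -0.019] op 14.6 q1,q7 [0.09 1.83]
[-0.01, 0.0, 0.01, 0.0, -0.1, -3.0]
```

Call:
{"fn": "send_rows", "kwargs": {
  "series": [
    [[0,0,0,0,0,1.5,0],[0,0,0,0,0,3,0]]
  ]
}}

```text
clock: 19.95
ee_pos: [0.592, -0.0431, 0.1378]
tcp_rot: [-1.935, -2.474, -0.002]
contact_force: [-0.4, -0.6, -2.5]
opening: 0.0149
```

```bash
python3 -c "
from mv import *
rep()"
```

```text
t 19.95 pos mm [592.  -43.1 137.8] yaw 103.92 tilt [0.02 0.1 ] F [-0.44 -0.56 -2.51] M [-0.028 -0.039  0.085] op 14.9 q1,q7 [0.08 1.79]
```

Call:
{"fn": "send_rows", "kwargs": {
  "series": [
    [[0,0,0,0,0,1.5,0],[0,0,0,0,0,3,0]]
  ]
}}

```text
clock: 20.15
ee_pos: [0.5919, -0.0431, 0.1378]
tcp_rot: [-2.001, -2.421, -0.002]
contact_force: [0.3, 0.4, -2.2]
opening: 0.0144
```

```bash
python3 -c "
from mv import *
rep()"
```

```text
t 20.15 pos mm [591.9 -43.1 137.8] yaw 100.83 tilt [0.02 0.09] F [ 0.32  0.42 -2.2 ] M [-0.118 -0.041  0.096] op 14.4 q1,q7 [0.07 1.75]
```

Call:
{"fn": "send_rows", "kwargs": {
  "series": [
    [[0,0,0,0,0,1.5,0],[0,0,0,0,0,3,0]]
  ]
}}

```text
clock: 20.35
ee_pos: [0.592, -0.0432, 0.1378]
tcp_rot: [-2.067, -2.365, -0.002]
contact_force: [0.2, 0.2, -3.2]
opening: 0.0149
```

```bash
python3 -c "
from mv import *
rep()"
```

```text
t 20.35 pos mm [592.  -43.2 137.8] yaw 97.71 tilt [0.02 0.08] F [ 0.2   0.23 -3.24] M [-0.093 -0.009  0.048] op 14.9 q1,q7 [0.06 1.71]
```

Call:
{"fn": "send_rows", "kwargs": {
  "series": [
    [[0,0,0,0,0,1.5,0],[0,0,0,0,0,3,0]]
  ]
}}

```text
clock: 20.55
ee_pos: [0.592, -0.0432, 0.1378]
tcp_rot: [-2.13, -2.308, -0.002]
contact_force: [0.2, 0.1, -3.2]
opening: 0.0146
```

```bash
python3 -c "
from mv import *
rep()"
```

```text
t 20.55 pos mm [592.  -43.2 137.8] yaw 94.59 tilt [0.02 0.08] F [ 0.24  0.1  -3.16] M [-0.043 -0.047  0.041] op 14.6 q1,q7 [0.05 1.67]
```

Call:
{"fn": "send_rows", "kwargs": {
  "series": [
    [[0,0,0,0,0,1.5,0],[0,0,0,0,0,3,0]]
  ]
}}

```text
clock: 20.75
ee_pos: [0.592, -0.0433, 0.1378]
tcp_rot: [-2.193, -2.249, -0.002]
contact_force: [-1.5, -0.4, -3.7]
opening: 0.0149
```

```bash
python3 -c "
from mv import *
rep()"
```

```text
t 20.75 pos mm [592.  -43.3 137.8] yaw 91.46 tilt [0.03 0.07] F [-1.45 -0.43 -3.65] M [-0.149  0.02   0.05 ] op 14.9 q1,q7 [0.04 1.62]
```

Call:
{"fn": "send_rows", "kwargs": {
  "series": [
    [[0,0,0,0,0,1.5,0],[0,0,0,0,0,3,0]]
  ]
}}

```text
clock: 20.95
ee_pos: [0.592, -0.0433, 0.1378]
tcp_rot: [-2.253, -2.188, -0.002]
contact_force: [0.2, 0.5, -2.8]
opening: 0.0148
```

```bash
python3 -c "
from mv import *
rep()"
```

```text
t 20.95 pos mm [592.  -43.3 137.8] yaw 88.33 tilt [0.02 0.07] F [ 0.19  0.51 -2.75] M [-0.072 -0.009  0.071] op 14.8 q1,q7 [0.03 1.58]
```

Call:
{"fn": "send_rows", "kwargs": {
  "series": [
    [[0,0,0,0,0,1.5,0],[0,0,0,0,0,3,0]]
  ]
}}

```text
clock: 21.15
ee_pos: [0.592, -0.0434, 0.1378]
tcp_rot: [-2.312, -2.126, -0.002]
contact_force: [-0.0, -0.5, -2.9]
opening: 0.0149
```

```bash
python3 -c "
from mv import *
rep()"
```

```text
t 21.15 pos mm [592.  -43.4 137.8] yaw 85.21 tilt [0.02 0.06] F [-0.02 -0.49 -2.86] M [-0.156  0.028  0.096] op 14.9 q1,q7 [0.02 1.54]
```

Call:
{"fn": "send_rows", "kwargs": {
  "series": [
    [[0,0,0,0,0,1.5,0],[0,0,0,0,0,3,0]]
  ]
}}

```text
clock: 21.35
ee_pos: [0.5919, -0.0434, 0.1378]
tcp_rot: [-2.368, -2.064, -0.001]
contact_force: [0.1, -0.7, -3.4]
opening: 0.0144
```

```bash
python3 -c "
from mv import *
rep()"
```

```text
t 21.35 pos mm [591.9 -43.4 137.8] yaw 82.14 tilt [0.02 0.05] F [ 0.07 -0.67 -3.41] M [-0.125 -0.001  0.397] op 14.4 q1,q7 [0.02 1.5 ]
```

Call:
{"fn": "send_rows", "kwargs": {
  "series": [
    [[0,0,0,0,0,1.5,0],[0,0,0,0,0,3,0]]
  ]
}}

```text
clock: 21.55
ee_pos: [0.5919, -0.0434, 0.1377]
tcp_rot: [-2.422, -2.0, -0.001]
contact_force: [-0.0, -1.0, -2.9]
opening: 0.0144
```

```bash
python3 -c "
from mv import *
rep()"
```

```text
t 21.55 pos mm [591.9 -43.4 137.7] yaw 79.1 tilt [0.01 0.02] F [-0.03 -1.01 -2.9 ] M [-0.197 -0.002  0.51 ] op 14.4 q1,q7 [0.01 1.46]
```

Call:
{"fn": "send_rows", "kwargs": {
  "series": [
    [[0,0,0,0,0,1.5,0],[0,0,0,0,0,3,0]]
  ]
}}

```text
clock: 21.75
ee_pos: [0.5919, -0.0434, 0.1377]
tcp_rot: [2.475, 1.934, 0.0]
contact_force: [-0.3, -1.0, -3.0]
opening: 0.0149
```

```bash
python3 go.py 0 81 .164
```

```text
t 21.75 pos mm [591.9 -43.4 137.7] yaw 76.01 tilt [0.01 0.01] F [-0.33 -1.02 -3.03] M [-0.221  0.028  0.545] op 14.9 q1,q7 [-0.    1.42]
[9.14, 4.53, -2.62, 0.0, -0.0, -5.0]
```

Round 1 is done. Loaded bite yaws are 0: 81.4, 2: 80.8, 1: 81.2, 3: 81.2, and each bolt is about 5–7° past. Round 2 starts at bolt 0.

Call:
{"fn": "send_rows", "kwargs": {
  "series": [
    [[0,0,0,0,0,-3.8,0],[0,0,-0.5,0,0,-3.8,0],[0,0,-1.7,0,0,-3.8,0],[0,0,-2.6,0,0,-5,0],[3,1.5,-2.6,0,0,-7,0],[6.2,3,-2.6,0,0,-9,0],[9.14,4.53,-2.6,0,0,-9,0],[9.14,4.53,-2.6,0,0,-9,0],[9.14,4.53,-2.6,0,0,-9,0]]
  ]
}}

```text
clock: 22.65
ee_pos: [0.6581, 0.0356, 0.1647]
tcp_rot: [-2.314, -2.125, -0.002]
contact_force: [-0.7, -1.1, -2.3]
opening: 0.0145
```

```bash
python3 go.py 0 85 .1435
```

```text
t 22.65 pos mm [658.1  35.6 164.7] yaw 85.11 tilt [0.04 0.04] F [-0.7  -1.06 -2.32] M [-0.057  0.088  0.003] op 14.5 q1,q7 [-0.1   1.42]
[-0.14, -0.0, 2.12, 0.0, -0.0, 0.1]
```

Call:
{"fn": "send_rows", "kwargs": {
  "series": [
    [[-0.08,0,0.8,0,0,0,0],[-0.08,0,1.6,0,0,0,0],[-0.08,0,2.1,0,0,0,0],[-0.08,0,2.1,0,0,0,0]]
  ]
}}

```text
clock: 23.05
ee_pos: [0.6575, 0.0339, 0.1425]
tcp_rot: [-2.315, -2.123, 0.001]
contact_force: [-0.2, -0.8, -3.4]
opening: 0.0145
```

```bash
python3 go.py 0 85 .1375
```

```text
t 23.05 pos mm [657.5  33.9 142.5] yaw 85.05 tilt [-0.05  0.01] F [-0.2  -0.77 -3.38] M [-0.04   0.024 -0.071] op 14.5 q1,q7 [-0.1   1.42]
[0.04, 0.05, 0.5, -0.1, -0.0, 0.0]
```

Call:
{"fn": "send_rows", "kwargs": {
  "series": [
    [[0.04,0.05,0.3,0,0,0,0],[0.04,0.05,0.5,0,0,0,0],[0.04,0.05,0.5,0,0,0,0],[0.04,0.05,0.5,0,0,4,0],[0.04,0.05,0.5,0,0,8,0]]
  ]
}}

```text
clock: 23.55
ee_pos: [0.658, 0.0341, 0.1376]
tcp_rot: [-2.459, -1.954, 0.001]
contact_force: [0.3, -0.5, -3.0]
opening: 0.0146
```

```bash
python3 -c "
from mv import *
rep()"
```

```text
t 23.55 pos mm [658.   34.1 137.6] yaw 76.95 tilt [-0.05 -0.01] F [ 0.33 -0.45 -3.01] M [-0.055 -0.021  0.355] op 14.6 q1,q7 [-0.12  1.31]
```

Call:
{"fn": "send_rows", "kwargs": {
  "series": [
    [[0,0,0,0,0,2.5,0],[0,0,0,0,0,5,0],[0,0,0,0,0,7.5,0],[0,0,0,0,0,10,0],[0,0,0,0,0,12,0]]
  ]
}}

```text
clock: 24.05
ee_pos: [0.6579, 0.034, 0.1375]
tcp_rot: [2.649, 1.688, -0.003]
contact_force: [0.8, -0.7, -3.0]
opening: 0.0146
```

```bash
python3 -c "
from mv import *
rep()"
```

```text
t 24.05 pos mm [657.9  34.  137.5] yaw 65.0 tilt [-0.07 -0.07] F [ 0.79 -0.69 -3.03] M [-0.234 -0.01   0.576] op 14.6 q1,q7 [-0.16  1.14]
```

Call:
{"fn": "send_rows", "kwargs": {
  "series": [
    [[0,0,0,0,0,2.5,0],[0,0,0,0,0,5,0],[0,0,0,0,0,7.5,0],[0,0,0,0,0,8.7,0],[0,0,0,0,0,8.7,0]]
  ]
}}

```text
clock: 24.55
ee_pos: [0.6579, 0.034, 0.1375]
tcp_rot: [2.768, 1.483, -0.003]
contact_force: [-0.5, -0.6, -4.3]
opening: 0.0147
```

```bash
python3 go.py 2 85 .164
```

```text
t 24.55 pos mm [657.9  34.  137.5] yaw 56.36 tilt [-0.07 -0.1 ] F [-0.54 -0.63 -4.25] M [-0.248 -0.04   0.534] op 14.7 q1,q7 [-0.18  1.02]
[-8.87, -11.33, -2.63, -0.0, 0.1, -28.6]
```

Call:
{"fn": "send_rows", "kwargs": {
  "series": [
    [[0,0,0,0,0,-4,0],[0,0,-0.5,0,0,-4.2,0],[0,0,-1.7,0,0,-4.2,0],[0,0,-2.6,0,0,-8,0],[-2.2,-2.8,-2.6,0,0,-16,0],[-4.4,-5.7,-2.6,0,0.1,-22,0],[-6.7,-8.5,-2.6,0,0.1,-28.6,0],[-8.87,-11.33,-2.6,0,0.1,-28.6,0],[-8.87,-11.33,-2.6,0,0.1,-28.6,0],[-8.87,-11.33,-2.6,0,0.1,-28.6,0]]
  ]
}}

```text
clock: 25.55
ee_pos: [0.5148, 0.0229, 0.1656]
tcp_rot: [2.318, 2.118, 0.003]
contact_force: [1.9, -0.8, -2.7]
opening: 0.0147
```

```bash
python3 go.py 2 85 .1435
```

```text
t 25.55 pos mm [514.8  22.9 165.6] yaw 84.84 tilt [0.12 0.02] F [ 1.87 -0.78 -2.68] M [-0.013 -0.102 -0.002] op 14.7 q1,q7 [-0.11  1.42]
[-0.0, -0.04, 2.21, 0.1, -0.0, -0.2]
```

Call:
{"fn": "send_rows", "kwargs": {
  "series": [
    [[0,-0.03,0.8,0.1,0,-0.2,0],[0,-0.03,1.6,0.1,0,-0.2,0],[0,-0.03,2.2,0.1,0,-0.2,0],[0,-0.03,2.2,0.1,0,-0.2,0]]
  ]
}}

```text
clock: 25.95
ee_pos: [0.5141, 0.023, 0.1421]
tcp_rot: [-2.314, -2.122, 0.002]
contact_force: [-0.9, 0.1, -2.9]
opening: 0.0148
```

```bash
python3 go.py 2 85 .1375
```

```text
t 25.95 pos mm [514.1  23.  142.1] yaw 85.03 tilt [-0.14  0.02] F [-0.94  0.06 -2.95] M [-0.005 -0.022 -0.023] op 14.8 q1,q7 [-0.11  1.42]
[-0.0, 0.03, 0.46, -0.1, -0.0, 0.0]
```

Call:
{"fn": "send_rows", "kwargs": {
  "series": [
    [[0,0.03,0.3,-0.1,0,0,0],[0,0.03,0.46,-0.1,0,0,0],[0,0.03,0.46,-0.1,0,0,0],[0,0.03,0.46,-0.1,0,4,0],[0,0.03,0.46,-0.1,0,8,0]]
  ]
}}

```text
clock: 26.45
ee_pos: [0.5145, 0.0226, 0.1376]
tcp_rot: [-2.46, -1.954, 0.001]
contact_force: [0.2, -1.2, -3.3]
opening: 0.0149
```

```bash
python3 -c "
from mv import *
rep()"
```

```text
t 26.45 pos mm [514.5  22.6 137.6] yaw 76.93 tilt [-0.03 -0.02] F [ 0.17 -1.22 -3.34] M [-0.207 -0.024  0.437] op 14.9 q1,q7 [-0.13  1.32]
```

Call:
{"fn": "send_rows", "kwargs": {
  "series": [
    [[0,0,0,0,0,2.5,0],[0,0,0,0,0,5,0],[0,0,0,0,0,7.5,0],[0,0,0,0,0,10,0],[0,0,0,0,0,12,0]]
  ]
}}

```text
clock: 26.95
ee_pos: [0.5143, 0.0225, 0.1376]
tcp_rot: [2.649, 1.688, -0.002]
contact_force: [-0.5, -1.0, -3.8]
opening: 0.0147
```

```bash
python3 -c "
from mv import *
rep()"
```

```text
t 26.95 pos mm [514.3  22.5 137.6] yaw 65.01 tilt [-0.04 -0.07] F [-0.52 -0.97 -3.81] M [-0.235 -0.029  0.579] op 14.7 q1,q7 [-0.18  1.17]
```

Consistent. On to 56.0°.

Call:
{"fn": "send_rows", "kwargs": {
  "series": [
    [[0,0,0,0,0,2.5,0],[0,0,0,0,0,5,0],[0,0,0,0,0,7.5,0],[0,0,0,0,0,9,0],[0,0,0,0,0,9,0]]
  ]
}}

```text
clock: 27.45
ee_pos: [0.5143, 0.0225, 0.1375]
tcp_rot: [2.772, 1.476, -0.003]
contact_force: [0.2, -1.7, -3.6]
opening: 0.0148
```

```bash
python3 go.py 1 86 .164
```

```text
t 27.45 pos mm [514.3  22.5 137.5] yaw 56.07 tilt [-0.05 -0.1 ] F [ 0.16 -1.74 -3.56] M [-0.277 -0.046  0.536] op 14.8 q1,q7 [-0.21  1.05]
[10.16, 1.14, -2.67, -0.0, 0.1, -29.9]
```

Call:
{"fn": "send_rows", "kwargs": {
  "series": [
    [[0,0,0,0,0,-4,0],[0,0,-0.5,0,0,-4.2,0],[0,0,-1.7,0,0,-4.2,0],[0,0,-2.6,0,0,-8,0],[3.4,0.4,-2.6,0,0,-16,0],[6.8,0.8,-2.6,0,0.1,-24,0],[10.16,1.14,-2.6,0,0.1,-29.9,0],[10.16,1.14,-2.6,0,0.1,-29.9,0],[10.16,1.14,-2.6,0,0.1,-29.9,0],[10.16,1.14,-2.6,0,0.1,-29.9,0]]
  ]
}}

```text
clock: 28.45
ee_pos: [0.5799, 0.099, 0.1639]
tcp_rot: [2.301, 2.138, -0.003]
contact_force: [0.3, -1.4, -3.0]
opening: 0.0146
```

```bash
python3 go.py 1 86 .1435
```

```text
t 28.45 pos mm [579.9  99.  163.9] yaw 85.79 tilt [-0.06 -0.08] F [ 0.28 -1.41 -3.01] M [-0.003 -0.015  0.051] op 14.6 q1,q7 [-0.23  1.32]
[0.15, 0.06, 2.04, -0.1, 0.1, -0.2]
```

Call:
{"fn": "send_rows", "kwargs": {
  "series": [
    [[0.12,0.05,0.8,-0.1,0.1,-0.2,0],[0.12,0.05,1.6,-0.1,0.1,-0.2,0],[0.12,0.05,2.1,-0.1,0.1,-0.2,0],[0.12,0.05,2.1,-0.1,0.1,-0.2,0]]
  ]
}}

```text
clock: 28.85
ee_pos: [0.58, 0.0998, 0.1419]
tcp_rot: [-2.298, -2.142, 0.001]
contact_force: [0.6, -0.5, -2.1]
opening: 0.0149
```

```bash
python3 go.py 1 86 .1375
```

```text
t 28.85 pos mm [580.   99.8 141.9] yaw 85.97 tilt [-0.03 -0.01] F [ 0.63 -0.48 -2.13] M [ 0.001 -0.044  0.04 ] op 14.9 q1,q7 [-0.23  1.32]
[0.06, 0.05, 0.44, -0.0, 0.0, -0.0]
```

Call:
{"fn": "send_rows", "kwargs": {
  "series": [
    [[0.05,0.05,0.3,0,0,0,0],[0.05,0.05,0.44,0,0,0,0],[0.05,0.05,0.44,0,0,0,0],[0.05,0.05,0.44,0,0,4,0],[0.05,0.05,0.44,0,0,8,0]]
  ]
}}

```text
clock: 29.35
ee_pos: [0.5805, 0.1002, 0.1374]
tcp_rot: [-2.443, -1.975, 0.001]
contact_force: [-0.1, 0.5, -3.0]
opening: 0.0146
```

```bash
python3 -c "
from mv import *
rep()"
```

```text
t 29.35 pos mm [580.5 100.2 137.4] yaw 77.89 tilt [-0.04 -0.03] F [-0.11  0.51 -3.03] M [-0.072  0.     0.427] op 14.6 q1,q7 [-0.26  1.22]
```

Call:
{"fn": "send_rows", "kwargs": {
  "series": [
    [[0,0,0,0,0,2.5,0],[0,0,0,0,0,5,0],[0,0,0,0,0,7.5,0],[0,0,0,0,0,10,0],[0,0,0,0,0,12,0]]
  ]
}}

```text
clock: 29.85
ee_pos: [0.5804, 0.1001, 0.1374]
tcp_rot: [2.635, 1.71, -0.002]
contact_force: [0.2, -0.5, -3.4]
opening: 0.0149
```

```bash
python3 -c "
from mv import *
rep()"
```

```text
t 29.85 pos mm [580.4 100.1 137.4] yaw 65.96 tilt [-0.04 -0.08] F [ 0.23 -0.5  -3.41] M [-0.241 -0.068  0.617] op 14.9 q1,q7 [-0.3   1.06]
```

Next, to 56.2°.

Call:
{"fn": "send_rows", "kwargs": {
  "series": [
    [[0,0,0,0,0,2.5,0],[0,0,0,0,0,5,0],[0,0,0,0,0,7.5,0],[0,0,0,0,0,9.7,0],[0,0,0,0,0,9.7,0]]
  ]
}}

```text
clock: 30.35
ee_pos: [0.5803, 0.1, 0.1374]
tcp_rot: [2.769, 1.481, -0.003]
contact_force: [-0.4, -0.8, -3.2]
opening: 0.0146
```

```bash
python3 go.py 3 86 .164
```

```text
t 30.35 pos mm [580.3 100.  137.4] yaw 56.29 tilt [-0.05 -0.12] F [-0.45 -0.85 -3.18] M [-0.216 -0.026  0.534] op 14.6 q1,q7 [-0.33  0.93]
[-11.27, 8.91, -2.63, -0.0, 0.1, -29.7]
```

Call:
{"fn": "send_rows", "kwargs": {
  "series": [
    [[0,0,0,0,0,-4,0],[0,0,-0.5,0,0,-4.2,0],[0,0,-1.7,0,0,-4.2,0],[0,0,-2.6,0,0,-8,0],[-2.8,2.2,-2.6,0,0,-16,0],[-5.6,4.5,-2.6,0,0.1,-24,0],[-8.4,6.7,-2.6,0,0.1,-29.7,0],[-11.27,8.91,-2.6,0,0.1,-29.7,0],[-11.27,8.91,-2.6,0,0.1,-29.7,0],[-11.27,8.91,-2.6,0,0.1,-29.7,0]]
  ]
}}

```text
clock: 31.35
ee_pos: [0.592, -0.0449, 0.165]
tcp_rot: [2.303, 2.135, 0.0]
contact_force: [-0.9, 1.1, -2.9]
opening: 0.0146
```

```bash
python3 go.py 3 86 .1435
```

```text
t 31.35 pos mm [592.  -44.9 165. ] yaw 85.67 tilt [ 0.04 -0.03] F [-0.86  1.14 -2.93] M [ 0.119 -0.012 -0.041] op 14.6 q1,q7 [0.02 1.56]
[0.17, -0.03, 2.15, 0.0, 0.0, -0.3]
```

Call:
{"fn": "send_rows", "kwargs": {
  "series": [
    [[0.1,0,0.8,0,0,-0.2,0],[0.1,0,1.6,0,0,-0.2,0],[0.1,0,2.15,0,0,-0.2,0],[0.1,0,2.15,0,0,-0.2,0]]
  ]
}}

```text
clock: 31.75
ee_pos: [0.5916, -0.043, 0.1423]
tcp_rot: [-2.298, -2.141, 0.002]
contact_force: [0.2, 0.4, -2.3]
opening: 0.015
```

```bash
python3 go.py 3 86 .1375
```

```text
t 31.75 pos mm [591.6 -43.  142.3] yaw 85.95 tilt [-0.07 -0.01] F [ 0.2   0.39 -2.26] M [ 0.011 -0.051  0.015] op 15.0 q1,q7 [0.01 1.56]
[-0.02, 0.03, 0.48, -0.1, 0.0, -0.1]
```

Call:
{"fn": "send_rows", "kwargs": {
  "series": [
    [[-0.02,0.03,0.3,0,0,0,0],[-0.02,0.03,0.48,0,0,0,0],[-0.02,0.03,0.48,0,0,0,0],[-0.02,0.03,0.48,0,0,4,0],[-0.02,0.03,0.48,0,0,8,0]]
  ]
}}

```text
clock: 32.25
ee_pos: [0.592, -0.0434, 0.1375]
tcp_rot: [-2.444, -1.974, 0.002]
contact_force: [0.4, 0.1, -3.4]
opening: 0.015
```

```bash
python3 -c "
from mv import *
rep()"
```

```text
t 32.25 pos mm [592.  -43.4 137.5] yaw 77.86 tilt [-0.06 -0.03] F [ 0.43  0.14 -3.36] M [-0.15  -0.021  0.478] op 15.0 q1,q7 [-0.01  1.46]
```

Call:
{"fn": "send_rows", "kwargs": {
  "series": [
    [[0,0,0,0,0,2.5,0],[0,0,0,0,0,5,0],[0,0,0,0,0,7.5,0],[0,0,0,0,0,10,0],[0,0,0,0,0,12,0]]
  ]
}}

```text
clock: 32.75
ee_pos: [0.5919, -0.0435, 0.1375]
tcp_rot: [2.636, 1.709, -0.003]
contact_force: [0.3, -0.5, -3.3]
opening: 0.0144
```

```bash
python3 -c "
from mv import *
rep()"
```

```text
t 32.75 pos mm [591.9 -43.5 137.5] yaw 65.91 tilt [-0.06 -0.08] F [ 0.26 -0.46 -3.32] M [-0.259  0.007  0.545] op 14.4 q1,q7 [-0.05  1.3 ]
```

Call:
{"fn": "send_rows", "kwargs": {
  "series": [
    [[0,0,0,0,0,2.5,0],[0,0,0,0,0,5,0],[0,0,0,0,0,7.5,0],[0,0,0,0,0,9.7,0],[0,0,0,0,0,9.7,0]]
  ]
}}

```text
clock: 33.25
ee_pos: [0.5918, -0.0436, 0.1375]
tcp_rot: [2.77, 1.48, -0.003]
contact_force: [0.0, -1.0, -3.1]
opening: 0.0147
```

```bash
python3 - <<'E'
from mv import *
rep()
print(row((.5920,-.0434,.20),60.5)); print(row((.545,-.195,.20),89.5))
E
```

```text
t 33.25 pos mm [591.8 -43.6 137.5] yaw 56.24 tilt [-0.08 -0.11] F [ 0.03 -0.98 -3.12] M [-0.244  0.001  0.505] op 14.7 q1,q7 [-0.08  1.17]
[0.01, 0.0, -6.25, -0.0, 0.1, -4.3]
[-15.21, 4.52, -6.22, -0.0, 0.1, -33.3]
```

All four bolts are at about 25° past biting. I'll lift off and carry the wrench to the bench beside the press.

Call:
{"fn": "send_rows", "kwargs": {
  "series": [
    [[0,0,0,0,0,-4,0],[0,0,-0.5,0,0,-4.2,0],[0,0,-2,0,0,-4.2,0],[0,0,-4.5,0,0,-8,0],[-1.5,0.4,-6.2,0,0,-14,0],[-5,1.5,-6.2,0,0.1,-20,0],[-8.5,2.5,-6.2,0,0.1,-26,0],[-12,3.5,-6.2,0,0.1,-33,0],[-15.2,4.5,-6.2,0,0.1,-33.3,0],[-15.2,4.5,-6.2,0,0.1,-33.3,0]]
  ]
}}

```text
clock: 34.25
ee_pos: [0.5419, -0.203, 0.2007]
tcp_rot: [2.244, 2.195, -0.009]
contact_force: [0.6, 0.4, -2.4]
opening: 0.0147
```

Call:
{"fn": "send_rows", "kwargs": {
  "series": [
    [[0,0,0,0,0,0,0],[0,0,0,0,0,0,0]]
  ]
}}

```text
clock: 34.45
ee_pos: [0.5418, -0.2034, 0.2012]
tcp_rot: [2.246, 2.192, -0.008]
contact_force: [-0.5, 0.3, -3.3]
opening: 0.0148
```

```bash
python3 - <<'E'
from mv import *
rep()
print(row((.545,-.195,.105),89.5))
E
```

```text
t 34.45 pos mm [ 541.8 -203.4  201.2] yaw 88.6 tilt [-0.1  -0.34] F [-0.46  0.34 -3.35] M [0.005 0.021 0.01 ] op 14.8 q1,q7 [0.29 1.88]
[0.91, 0.31, 9.61, -0.1, 0.3, -0.9]
```

Call:
{"fn": "send_rows", "kwargs": {
  "series": [
    [[0.4,0.2,3,-0.1,0.3,-0.9,0],[0.4,0.2,6,-0.1,0.3,-0.9,0],[0.4,0.2,8.5,-0.1,0.3,-0.9,0],[0.4,0.2,9.6,-0.1,0.3,-0.9,0],[0.4,0.2,9.6,-0.1,0.3,-0.9,0],[0.4,0.2,9.6,-0.1,0.3,-0.9,0]]
  ]
}}

```text
clock: 35.05
ee_pos: [0.5449, -0.1998, 0.1061]
tcp_rot: [2.229, 2.211, 0.001]
contact_force: [0.8, -0.0, -2.0]
opening: 0.0149
```

```bash
python3 - <<'E'
from mv import *
rep()
st=bot.state(); p=st["ee_pos"]; print(row((p[0],p[1],.097),89.5))
E
```

```text
t 35.05 pos mm [ 544.9 -199.8  106.1] yaw 89.54 tilt [ 0.12 -0.07] F [ 0.83 -0.03 -2.03] M [-0.028 -0.015  0.032] op 14.9 q1,q7 [0.3 1.9]
[0.0, -0.0, 0.91, 0.1, 0.1, 0.0]
```

Call:
{"fn": "send_rows", "kwargs": {
  "series": [
    [[0,0,0.5,0.1,0.1,0,0],[0,0,0.9,0.1,0.1,0,0],[0,0,1.0,0.1,0.1,0,0],[0,0,1.0,0.1,0.1,0,0]]
  ]
}}

```text
clock: 35.45
ee_pos: [0.5448, -0.1998, 0.0961]
tcp_rot: [-2.23, -2.212, -0.001]
contact_force: [0.3, 0.3, -2.9]
opening: 0.0151
```

```bash
python3 -c "
from mv import *
rep()"
```

```text
t 35.45 pos mm [ 544.8 -199.8   96.1] yaw 89.53 tilt [0.01 0.03] F [ 0.28  0.31 -2.92] M [-0.014 -0.035  0.028] op 15.1 q1,q7 [0.3 1.9]
```

Call:
{"fn": "send_rows", "kwargs": {
  "series": [
    [[0,0,0.06,0,0,0,0],[0,0,0.1,0,0,0,0],[0,0,0.1,0,0,0,0]]
  ]
}}

```text
clock: 35.75
ee_pos: [0.5448, -0.1998, 0.0952]
tcp_rot: [-2.23, -2.212, -0.001]
contact_force: [-0.2, 0.5, -2.9]
opening: 0.0142
```

```bash
python3 -c "
from mv import *
rep()"
```

```text
t 35.75 pos mm [ 544.8 -199.8   95.2] yaw 89.53 tilt [0.02 0.03] F [-0.24  0.54 -2.92] M [ 0.01  -0.035  0.04 ] op 14.2 q1,q7 [0.3 1.9]
```

Call:
{"fn": "send_rows", "kwargs": {
  "series": [
    [[0,0,0.05,0,0,0,0],[0,0,0.1,0,0,0,0],[0,0,0.1,0,0,0,0]]
  ]
}}

```text
clock: 36.05
ee_pos: [0.5449, -0.1998, 0.0951]
tcp_rot: [2.231, 2.212, 0.001]
contact_force: [-1.8, 1.0, 5.3]
opening: 0.0146
```

```bash
python3 -c "
from mv import *
rep()"
```

```text
t 36.05 pos mm [ 544.9 -199.8   95.1] yaw 89.53 tilt [0.04 0.03] F [-1.77  0.99  5.33] M [ 0.142  0.502 -0.025] op 14.6 q1,q7 [0.3 1.9]
```

Call:
{"fn": "send_rows", "kwargs": {
  "series": [
    [[0,0,-0.02,0,0,0,0],[0,0,-0.02,0,0,0,0.25],[0,0,-0.02,0,0,0,0.4],[0,0,-0.02,0,0,0,0.6],[0,0,-0.02,0,0,0,0.6],[0,0,-0.02,0,0,0,0.6]]
  ]
}}

```text
clock: 36.65
ee_pos: [0.545, -0.1998, 0.0952]
tcp_rot: [2.23, 2.212, 0.002]
contact_force: [-0.3, -0.6, 0.5]
opening: 0.0511
```

```bash
python3 - <<'E'
from mv import *
rep()
s=bot.snapshot("scene"); u=proj(s,[.545,-.2,.05])[0].astype(int)
c=s["pixels"][u[1]-50:u[1]+50,u[0]-60:u[0]+60,::-1]; cv2.imwrite("pics/rel.png",cv2.resize(c,None,fx=5,fy=5,interpolation=cv2.INTER_CUBIC))
E
```

```text
t 36.65 pos mm [ 545.  -199.8   95.2] yaw 89.53 tilt [0.06 0.03] F [-0.26 -0.64  0.46] M [ 0.004 -0.026  0.013] op 51.1 q1,q7 [0.3 1.9]
```

View pics/rel.png

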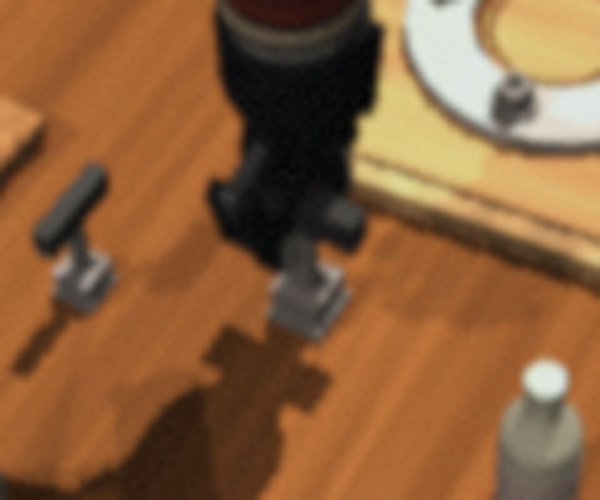

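The wrench stands upright with the fingers open on both sides of it. I'll lift straight up and retreat.

Call:
{"fn": "send_rows", "kwargs": {
  "series": [
    [[0,0,-1,0,0,0,0.6],[0,0,-3,0,0,0,0.6],[0,0,-6,0,0,0,0.6],[0,0,-10,0,0,0,0.6],[0,0,-14,0,0,0,0.6],[0,0,-17,0,0,0,0.6],[0,0,-17,0,0,0,0.6]]
  ]
}}

```text
clock: 37.4
ee_pos: [0.5474, -0.201, 0.2713]
tcp_rot: [2.223, 2.204, 0.01]
contact_force: [0.7, 0.0, 0.2]
opening: 0.0514
```

```bash
python3 - <<'E'
from mv import *
rep(); print(row((.40,.35,.28),65))
E
```

```text
t 37.4 pos mm [ 547.4 -201.   271.3] yaw 89.51 tilt [ 0.7  -0.19] F [0.73 0.04 0.24] M [-0.019 -0.024 -0.031] op 51.4 q1,q7 [0.29 1.9 ]
[54.97, -15.19, -1.24, 0.7, 0.0, 24.5]
```

Call:
{"fn": "send_rows", "kwargs": {
  "series": [
    [[4,-1,-1.2,0.7,0,3,0.6],[9,-2.5,-1.2,0.7,0,6,0.6],[14,-4,-1.2,0.7,0,9,0.6],[19,-5,-1.2,0.7,0,12,0.6],[24,-6.5,-1.2,0.7,0,15,0.6],[29,-8,-1.2,0.7,0,18,0.6],[34,-9.5,-1.2,0.7,0,21,0.6],[39,-11,-1.2,0.7,0,24,0.6],[44,-12,-1.2,0.7,0,24,0.6],[48,-13,-1.2,0.7,0,24,0.6]]
  ]
}}

```text
clock: 38.4
ee_pos: [0.4216, 0.2755, 0.2801]
tcp_rot: [2.641, 1.699, -0.001]
contact_force: [0.7, 0.2, -0.6]
opening: 0.0514
```

Call:
{"fn": "send_rows", "kwargs": {
  "series": [
    [[0,0,0,0,0,0,0.6],[0,0,0,0,0,0,0.6],[0,0,0,0,0,0,0.6]]
  ]
}}

```text
clock: 38.7
ee_pos: [0.422, 0.2738, 0.2798]
tcp_rot: [2.642, 1.696, -0.002]
contact_force: [0.0, 0.0, -0.2]
opening: 0.0512
```

```bash
python3 - <<'E'
from mv import *
rep()
import pickle
S={}
for n in("scene","top"):
    s=bot.snapshot(n); S[n]=s; cv2.imwrite(f"pics/end_{n}.png",s["pixels"][:,:,::-1])
pickle.dump(S,open("S9.pkl","wb"))
E
```

```text
t 38.7 pos mm [422.  273.8 279.8] yaw 65.39 tilt [-0.   -0.16] F [ 0.01  0.02 -0.19] M [-0.03  -0.05   0.014] op 51.2 q1,q7 [-0.62  0.52]
```

View pics/end_top.png

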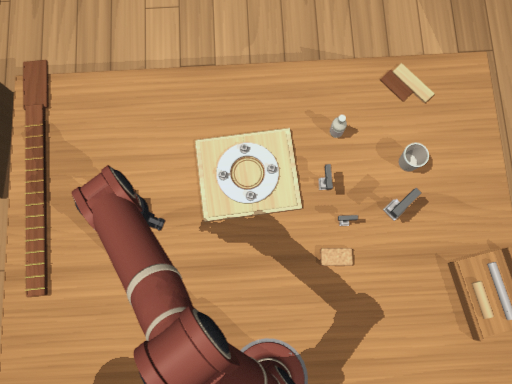

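View pics/end_scene.png

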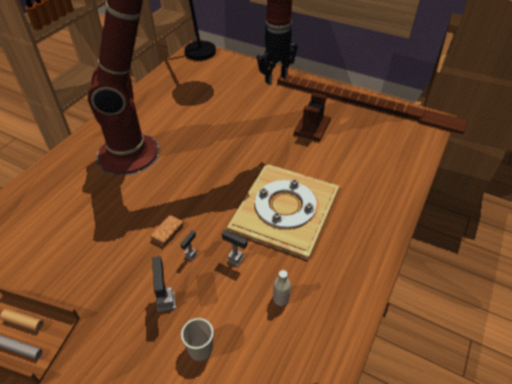

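The wrench stands upright at top (327,178) and scene (235,248). The other items are at their old pixels. As a last cross-check I'll fit the head yaws in the final pictures; from the tool yaws I expect about -23°, i.e. 67° mod 90.

```bash
sed 's/S0.pkl/S9.pkl/' fit.py > fit9.py; sed 's/from fit/from fit9/' run.py > run9.py; python3 run9.py top | head -2; python3 run9.py scene | head -2
python3 - <<'E'
from h import *
import pickle
a=pickle.load(open("S0.pkl","rb"));b=pickle.load(open("S9.pkl","rb"))
for n,bx in (("top",dict(glue=(325,110,350,140),pot=(398,140,432,175),big=(380,185,424,222),sander=(318,245,356,268),cradle=(80,185,142,230),small=(335,210,360,228))),("scene",dict(cradle=(292,92,332,142),glue=(270,265,295,310),pot=(180,315,216,362)))):
    for k,(x0,y0,x1,y1) in bx.items(): print(n,k,np.abs(a[n]["pixels"][y0:y1,x0:x1].astype(int)-b[n]["pixels"][y0:y1,x0:x1]).mean().round(1))
E
```

```text
(np.float64(20.89320777748802), 90, 65, [-7.499999999999999, -14.999999999999998, -14.999999999999998, -22.5], [215.0, 159.0, 170.0, 116.0, 162.0, 21.0, 171.0, -99.0, -78.0])
(np.float64(20.89320777748802), 90, 65, [-7.499999999999999, -14.999999999999998, -14.999999999999998, -22.5], [215.0, 159.0, 170.0, 116.0, 162.0, 21.0, 171.0, -99.0, -78.0])
(np.float64(19.207584354497918), 90, 65, [0.0, -14.999999999999998, -29.999999999999996, 7.499999999999999], [178.0, 126.0, 122.0, 90.0, 119.0, 94.0, -0.0, -12.0, 26.0])
(np.float64(19.207584354497918), 90, 65, [0.0, -14.999999999999998, -29.999999999999996, 7.499999999999999], [178.0, 126.0, 122.0, 90.0, 119.0, 94.0, -0.0, -12.0, 26.0])
top glue 5.3
top pot 5.4
top big 4.9
top sander 7.5
top cradle 31.0
top small 5.0
scene cradle 5.3
scene glue 2.2
scene pot 2.1
```

```bash
python3 -c "
from mv import *
rep(); print(bot.job_done())"
```

```text
t 38.8 pos mm [422.4 273.4 280. ] yaw 65.29 tilt [ 0.02 -0.13] F [ 0.33 -0.84 -0.83] M [-0.023 -0.009  0.008] op 51.0 q1,q7 [-0.62  0.52]
the job is handed in; nothing more can be done
None
```

The press is clamped and handed in at 38.8 s of the 72 s allowed. All four bolts went to about 25° past biting, and the middle-sized wrench stands upright on the bench beside the press.

| Bolt (in turning order) | Bite felt at tool yaw | After round 1 | End tool yaw | Past biting at the end |
|---|---|---|---|---|
| 0 | 81.4° | 7° past | 56.4° | 25.0° |
| 2 | 80.8° | 6° past | 56.1° | 24.7° |
| 1 | 81.2° | 5° past | 56.3° | 24.9° |
| 3 | 81.2° | 5° past | 56.2° | 25.0° |

- **How sure the angles are:** each bite angle comes from where the wrist torque levelled off at about 0.5 N m, after taking off roughly 4° of twist in the grip. If biting began earlier in that twist, the bolts would be near 28°, still well under 35°.
- **Forces:** the vertical reading in every check on the bolts was about the wrench's own weight, so it was not leaned on. The largest push read was about 8 N, setting it down on the bench.
- **Other things:** the last pictures show them where they were. The arm hid the cradle in the top view, but it is unchanged in the scene view.
- **Check that disagreed:** I also estimated the final head angles from the low-resolution pictures, expecting about -23°.
  - The top view gave -7° to -22°.
  - The scene view scattered from -30° to +7°.
  - At about 6 pixels per head this check is too coarse, so I went by the torque and tool yaw.

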